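Check a base plate's edges with a straightedge, then pack the alignment kit

ROBOT

A 6-joint arm with a two-finger parallel gripper is mounted at the origin on a cart in front of the work surface, level with it; the furniture and walls round the work are solid. World frame = base frame: x ahead of the robot, y to its left, z up, the work surface at z = 0. Lengths are in m, angles in rad, forces in N, time in s.
With the tool pointing down it reaches from about 0.35 to 0.975 m from the base axis. Payload 4.9 kg.
Tool frame: the origin (TCP) lies on the centre line of the jaws, within the pads' length; the fingertips stand 14 mm ahead of it and the grasp point (between the pads) lies 5 mm behind it; x points along the fingers, z is the direction in which the jaws open and shut, and the axes are right-handed (so a half turn about x gives the same grasp; the last joint's range is limited). The gripper opens to 85 mm and grips with 20 to 120 N. Pads are 22 mm wide; open, the fingers measure 114 mm over their backs; the gripper's body (76 mm by 85 mm) begins 54 mm behind the grasp point. The pads swing forward as they close: fully open they stand 13 mm farther back than shut.
Start: joints at [-1.39, 0.053, 1.613, -0, 1.476, -0.119], TCP at [0.185, -0.597, 0.245] pointing down, gripper open.
Joint ranges: [-3.01, 3.01], [-1.01, 2.22], [0.06, 2.58], [-1.02, 4.17], [0.09, 2.62], [-3.14, 3.14]. Speed limits (rad/s): [2.57, 2.57, 3.14, 3.14, 3.14, 3.14].

INTERFACE

Orientations are given as a rotation vector (axis times angle).
In Python, from station import ctrl gives the robot as it stands.
- The arm moves only by the tool move_arm, never from a script. Its argument "increments" is a list that holds one entry, the list of rows, each a list of 4 numbers: the shift along the tool's x, y, z in units of 25 cm (1.0 is 25 cm), then the turn about the tool's x in units of 90 degrees (1.0 is 90 degrees). A call has 1 to 20 rows; each row shifts and turns the commanded pose from where the row before left it, along the tool's axes as they then stand; what a row does not reach is not made up. A row lasts 1/12 s, in which the tool goes at most 41.7 mm and 7.16 degrees, less where a joint would pass 70% of its speed; a pose out of reach is approached as far as the arm can. A call with a number of a shift or a turn outside -1 to 1 is refused whole. A call with a gripper value outside its range is refused whole. "gripper" is the closure, from 0 (fully open) to 1 (shut), set as the call begins (left out, the last holds). The fingers move at their own pace and stop on an object; "squeeze" is the grip in N (left out, the last holds). Time passes only in rows, so rows that do not move let the fingers close. It gives the time, the measured TCP pose, the force and the opening at its end, in the units of the state.
- ctrl.get_obs(): the state, without advancing time (a new reading comes with each control period).
- ctrl.get_image(name): name is "scene" or "side" or "wrist"; returns a dict with "pixels" (480x640x3 uint8, red, green, blue), "depth" (480x640 float32, m along the optical axis (not along the pixel's ray), 0 where there is no reading), "K" (3x3 intrinsics, pixels), "extrinsics" (4x4, takes a point from camera to world coordinates); the wrist camera has in their place "tool_from_camera" (4x4, takes a point from camera to tool coordinates, whose origin is the TCP and whose axes are the tool frame's). Camera axes: x right, y up, looking along -z (the intrinsics and any distortion apply to the point x, -y, -z); pixel columns grow to the right and rows downward; lengths in m; the calibration is good to about 2 mm. The wrist camera is an equidistant fisheye: a pixel r from the principal point sees the ray r / f radians off the axis. A picture is of the moment at which its call begins: read the wrist's pose just before it.
- ctrl.finish_job(): hands the job in, once; it reports no verdict.
Trained networks look in the newest picture that a camera, given by its name, has taken for a name from the list of things; names that differ only in an ending like _2 or _b are one class to them, and where a whole thing is asked for, a point or a joint stands for the part that bears it (a point fixed in the world has none). Each returns a list of dicts, best first, with "score" (0 to 1); they miss things now and then, are a little off and sometimes report something else, mostly with a low value. They report only what shows in the picture. A call takes as long as a camera call. They do not tell look-alikes from the thing itself.
- ctrl.trace(camera, target): "region" (480x640 bool, what is visible of it) and "pixel" ([row, column] in pixels, amid what is visible of it).
The state is a dict: "t": time; "q": joint angles; "dq": joint speeds; "effort": joint torques, N m; "tool_pos": TCP position; "tool_rot": TCP orientation; "contact_force": force on the tool from outside, world axes, zero at the start; "wrist_torque": the same for the moment, N m; "opening": finger opening in m.
Only numpy, scipy, OpenCV 4.12 (cv2) and the standard library are available. Lean on these libraries where they do the work, as an engineer would, in place of code of your own. Each camera call takes 0.05 s, during which the arm holds its last target. There are 200 camera calls.

TASK

Check two edges of the bolted-down base plate: lay the steel straightedge flat on the worktop with its long side flush along the plate's long edge that faces the robot, about centred on it, let go and leave it there for two seconds, then do the same at the plate's short right-hand edge. After that pack the kit: lay the straightedge, and whichever of the two hex drivers, the rail carrier and the amber block are out on the worktop, flat in the tray, each in the compartment made to its size. Leave all other things where they are.

Things in the scene. Friction and masses are not known exactly. Their poses are not given: they have to be found in the camera images.
- straightedge_grip (a point): Steel straightedge with a black plastic grip rail on top, loose. Steel body 160 x 36 x 10 mm, long along its y; rail 90 mm long (y), 14 mm wide (x), rising from the body to 46 mm above the underside. This point is in the middle of the rail, 35 mm above the underside; the two straight long faces lie 18 mm from it at +x and -x. The two sides and ends are alike. 0.3 kg.
- edge_front (a point): Aluminium base plate, fixed to the worktop, 140 x 100 mm and 10 mm thick, top z = 0.010, yaw differs from start to start. This point is the middle of its long edge face that faces the robot, half-way up (z = 0.005). Axes are the plate's: the edge runs along y, outward (toward the robot) is -x.
- edge_right (a point): The same base plate: middle of its short (100 mm) right-hand edge face, half-way up. Axes are the plate's: the edge runs along x, outward (to the robot's right) is -y.
- bay_straightedge (a point): Kit tray, fixed, 182 x 184 mm, floor top z = 0.003, walls and dividers 4 mm thick with tops at z = 0.008. Five compartments, long along the tray's y, which points roughly toward the robot. This point: floor centre of the 174 x 44 mm one for the straightedge, outermost on the robot's right; the tray's centre is 66 mm from it in +x. Axes are the tray's.
- bay_long_driver (a point): Centre of the floor of the 174 x 40 mm tray compartment for the long hex driver, second from the right; axes are the tray's.
- bay_short_driver (a point): Centre of the floor of the 146 x 38 mm tray compartment for the short hex driver, third from the right; axes are the tray's.
- bay_carrier (a point): Centre of the floor of the 88 x 42 mm tray compartment for the rail carrier, on the left, far from the robot; axes are the tray's.
- bay_block (a point): Centre of the floor of the 70 x 34 mm tray compartment for the amber block, on the left, near the robot; axes are the tray's.
- long_driver_mid (a point): Hex driver with red handle, 160 mm long, loose, may be absent, lying along its y. This point is its middle, 9 mm above its underside. The handle (72 mm long, 16 to 20 mm wide, 18 mm high) has its centre 40 mm from this point in +y; the 5 mm shaft points to -y. 0.06 kg. It may lie either way round in its compartment.
- short_driver_mid (a point): Hex driver with yellow handle, 134 mm long, loose, may be absent, lying along its y. This point is its middle, 8 mm above its underside. The handle (63 mm long, 14 to 17 mm wide, 15 mm high) has its centre 33 mm from this point in +y; the 5 mm shaft points to -y. 0.06 kg. It may lie either way round in its compartment.
- carrier_mid (a point): Rail carrier: dark metal block 30 x 76 x 20 mm, long along y, with a 30 x 30 mm raised middle 4 mm higher (24 mm in all) and three screws in its top. Loose, may be absent. This point is its middle, 12 mm above the underside. 0.12 kg. Either way round in its compartment.
- block_mid (a point): Amber plastic block, 25 x 60 x 16 mm, long along y, one end bevelled, its upper edges well rounded, so that it is held more surely by its lower half. Loose, may be absent. This point is its middle, 8 mm above the underside. 0.05 kg. Either way round in its compartment.
- rotation_stage: Fixed rotation stage, part of the table, never moved: keep clear. It stands within x 0.46 to 0.62, y -0.31 to -0.20, up to z = 0.21; from it a thin level rod at z = 0.09 to 0.105 runs from about (0.59, -0.25) to (0.79, 0.10). The worktop in front of it (x below 0.45) is clear for passing.
- pen: Felt pen 120 x 11 x 13 mm, a bystander; origin under its centre.
- sensor: Black sensor head, disc 40 mm across and 14 mm high, a bystander; origin under its centre.
- cap: Black lens cap 34 mm across and 10 mm high, a bystander; origin under its centre.
- carton: Small brown carton 59 x 121 x 36 mm, a bystander; origin under its centre.
Not all that is in view belongs to the job. There is more than one size of the part that bears block_mid; the job needs the smaller.

How it is judged:
On the way, in this order (a step that is already met when the one before it is completed fails the run):
1. the straightedge lies flush along the middle of the plate's long edge facing the robot, let go (x of straightedge_grip in the frame of edge_front between -0.0205 and -0.0165 m and y of straightedge_grip in the frame of edge_front between -0.03 and 0.03 m and angle between the y axis of straightedge_grip and the y axis of edge_front, either way round below 0.02 rad and angle between straightedge_grip's own z axis and vertical below 0.05 rad and height (world z) of straightedge_grip between 0.031 and 0.038 m and contact force between the fingers and straightedge below 0.05 N), for 1 s.
2. the straightedge lies flush along the middle of the plate's short right-hand edge, let go (y of straightedge_grip in the frame of edge_right between -0.0205 and -0.0165 m and x of straightedge_grip in the frame of edge_right between -0.03 and 0.03 m and angle between the y axis of straightedge_grip and the x axis of edge_right, either way round below 0.02 rad and angle between straightedge_grip's own z axis and vertical below 0.05 rad and height (world z) of straightedge_grip between 0.031 and 0.038 m and contact force between the fingers and straightedge below 0.05 N), for 1 s.
At the end, for the whole second after the job is handed in: After resting flush, let go (gap under 2.5 mm, 0.02 rad, centred within 30 mm, 1 s), at the front edge and then the right edge, the straightedge lies in its tray compartment, as do the other kit items present, each flat in its own (within 0.1 rad, lengthwise within 0.2 rad) (x of straightedge_grip in the frame of bay_straightedge between -0.008 and 0.008 m and y of straightedge_grip in the frame of bay_straightedge between -0.01 and 0.01 m and z of straightedge_grip in the frame of bay_straightedge between 0.031 and 0.038 m and angle between the y axis of straightedge_grip and the y axis of bay_straightedge, either way round below 0.2 rad and angle between each of straightedge_grip, long_driver_mid, short_driver_mid, carrier_mid, block_mid's own z axis and vertical below 0.1 rad and x of long_driver_mid in the frame of bay_long_driver between -0.0135 and 0.0135 m and y of long_driver_mid in the frame of bay_long_driver between -0.013 and 0.013 m and z of long_driver_mid in the frame of bay_long_driver between 0.005 and 0.012 m and angle between the y axis of long_driver_mid and the y axis of bay_long_driver, either way round below 0.2 rad and x of short_driver_mid in the frame of bay_short_driver between -0.0135 and 0.0135 m and y of short_driver_mid in the frame of bay_short_driver between -0.012 and 0.012 m and z of short_driver_mid in the frame of bay_short_driver between 0.004 and 0.011 m and angle between the y axis of short_driver_mid and the y axis of bay_short_driver, either way round below 0.2 rad and x of carrier_mid in the frame of bay_carrier between -0.009 and 0.009 m and y of carrier_mid in the frame of bay_carrier between -0.01 and 0.01 m and z of carrier_mid in the frame of bay_carrier between 0.008 and 0.015 m and angle between the y axis of carrier_mid and the y axis of bay_carrier, either way round below 0.2 rad and x of block_mid in the frame of bay_block between -0.0075 and 0.0075 m and y of block_mid in the frame of bay_block between -0.0075 and 0.0075 m and z of block_mid in the frame of bay_block between 0.004 and 0.011 m and angle between the y axis of block_mid and the y axis of bay_block, either way round below 0.2 rad); the robot touches nothing.
It fails at once if the pen is knocked away (more than 5 cm) (distance of pen from where it was at the start of the episode above 0.05 m).
It fails at once if the sensor head is knocked away (more than 5 cm) (distance of sensor from where it was at the start of the episode above 0.05 m).
It fails at once if the lens cap is knocked away (more than 5 cm) (distance of cap from where it was at the start of the episode above 0.05 m).
It fails at once if the carton is knocked away (more than 5 cm) (distance of carton from where it was at the start of the episode above 0.05 m).
Of long_driver, short_driver, carrier, block only 2 to 4 are there at a start; the rules pass over those that are not, and their reading is None.
At some moment in a run one of straightedge may be knocked a few centimetres aside while the robot is not near it.
Once in a run the grip may slacken for a moment while it holds something.
It also fails if it takes over 210 s, if anything falls off the work surface, if the arm or the gripper's body presses on something with over 40 N, if the wrist force passes 120 N, or if a joint passes its speed limit or range.

## Working session

There is one attempt and no reset: what is moved stays moved. The work goes in short steps, Python scripts to look and compute and a tool call to move; the robot and the scene stay as the last step left them, time stands still between calls to the robot, and variables do not carry over. Pictures are saved under pics/ and viewed, about 12 in all and at most 16, crops included, and the job is handed in when it is done.

Besides the shell and the picture viewer there is one more tool, called after "Emit:" as name(argument=value, ...) on one line, values as JSON. move_arm: Moves the arm, as the interface text tells. Shifts and turns lie within -1 to 1; 1 stands for 25 cm of shift or 90 degrees of turn. Its arguments: {"type":"object","properties":{"increments":{"type":"array","items":{"type":"array","items":{"type":"array","items":{"type":"number","minimum":-1,"maximum":1}}}},"gripper":{"type":"number"},"squeeze":{"type":"number"}},"required":["increments"]}

```bash
ls; mkdir -p pics; cat > h.py <<'E'
import numpy as np,cv2
from scipy.spatial.transform import Rotation as R
from station import ctrl
def T(o):
    M=np.eye(4);M[:3,:3]=R.from_rotvec(o['tool_rot']).as_matrix();M[:3,3]=o['tool_pos'];return M
def grab(name):
    o=ctrl.get_obs();im=ctrl.get_image(name)
    im['E']=im['extrinsics'] if 'extrinsics' in im else T(o)@np.array(im['tool_from_camera'])
    im['name']=name;return im
def rays(im):
    K=np.array(im['K']);v,u=np.mgrid[0:480,0:640].astype(float)
    x=(u-K[0,2])/K[0,0];y=(v-K[1,2])/K[1,1]
    if im['name']=='wrist':
        r=np.hypot(x,y)+1e-12;s=np.tan(np.minimum(r,1.5))/r;x=x*s;y=y*s
    return np.stack([x,-y,-np.ones_like(x)],-1)
def cloud(im):
    P=rays(im)*np.array(im['depth'])[...,None];E=np.array(im['E']);W=P@E[:3,:3].T+E[:3,3]
    W[np.array(im['depth'])<=0]=np.nan;return W
def planeh(im,z):
    E=np.array(im['E']);d=rays(im)@E[:3,:3].T;s=(z-E[2,3])/d[...,2];W=E[:3,3]+d*s[...,None];W[s<=0]=np.nan;return W
def save(im,f): cv2.imwrite('pics/'+f,np.array(im['pixels'])[...,::-1])
def ortho(im,x0,x1,y0,y1,z,res=0.0005):
    """rectified top view on plane z: row 0 = x1 (far), col 0 = y1 (left)"""
    E=np.linalg.inv(np.array(im['E']));K=np.array(im['K'])
    xs=np.arange(x1,x0,-res);ys=np.arange(y1,y0,-res);X,Y=np.meshgrid(xs,ys,indexing='ij')
    P=np.stack([X,Y,np.full_like(X,z)],-1)@E[:3,:3].T+E[:3,3]
    a=P[...,0]/-P[...,2];b=-P[...,1]/-P[...,2]
    if im['name']=='wrist':
        r=np.hypot(a,b)+1e-12;s=np.arctan(r)/r;a=a*s;b=b*s
    return cv2.remap(np.array(im['pixels']),(a*K[0,0]+K[0,2]).astype(np.float32),(b*K[1,1]+K[1,2]).astype(np.float32),cv2.INTER_LINEAR)
E
python3 - <<'E'
from h import *
o=ctrl.get_obs();print(o['t'],o['tool_pos'],T(o)[:3,:3].round(3),o['opening'])
for n in['scene','side','wrist']:
    im=grab(n);save(im,n+'0.png');print(n,np.array(im['K']).round(1).tolist(),np.array(im['E']).round(3).tolist())
    if n=='wrist':print(np.array(im['tool_from_camera']).round(4).tolist())
    W=cloud(im)
    if n!='wrist':
      for t in['straightedge_grip','edge_front','edge_right','bay_straightedge','bay_block','bay_carrier','long_driver_mid','short_driver_mid','carrier_mid','block_mid','pen','sensor','cap','carton']:
        for r in ctrl.trace(n,t)[:3]:
            m=r['region'];c=np.nanmedian(W[m],0) if m.any() else None
            print(t,round(r['score'],2),np.array(r['pixel']).round(0),m.sum(),c.round(3) if c is not None else None)
E
```

```text
pics
0.0 [ 0.18447959 -0.59654517  0.24411068] [[-0.     0.955  0.295]
 [ 0.002  0.295 -0.955]
 [-1.     0.    -0.002]] 0.085588316366262
scene [[492.6, 0.0, 310.7], [0.0, 492.6, 248.3], [0.0, 0.0, 1.0]] [[0.711, 0.263, -0.652, -0.325], [-0.703, 0.297, -0.647, -0.939], [0.024, 0.918, 0.396, 0.571], [0.0, 0.0, 0.0, 1.0]]
straightedge_grip 0.77 [234. 210.] 485 [0.437 0.24  0.013]
edge_front 0.87 [225. 238.] 519 [0.555 0.263 0.011]
edge_front 0.46 [301. 318.] 229 [ 0.387 -0.244  0.009]
edge_front 0.23 [257. 269.] 2146 [ 0.467 -0.001  0.005]
edge_right 0.71 [224. 238.] 586 [0.554 0.26  0.011]
bay_straightedge 0.86 [260. 270.] 2135 [ 0.466 -0.003  0.005]
bay_block 0.87 [263. 269.] 2143 [ 0.464 -0.002  0.005]
bay_carrier 0.68 [260. 269.] 2059 [ 0.464 -0.004  0.005]
short_driver_mid 0.64 [243. 307.] 101 [0.626 0.014 0.012]
carrier_mid 0.68 [244. 308.] 83 [0.623 0.013 0.012]
block_mid 0.77 [302. 408.] 419 [ 0.543 -0.401  0.019]
block_mid 0.68 [262. 273.] 2162 [ 0.465 -0.004  0.005]
block_mid 0.66 [319. 382.] 291 [ 0.449 -0.407  0.015]
pen 0.75 [303. 314.] 150 [ 0.385 -0.243  0.009]
pen 0.6 [
[... 901 characters left out ...]
ver_mid 0.65 [298. 273.] 250 [0.619 0.076 0.015]
short_driver_mid 0.72 [286. 265.] 163 [0.634 0.021 0.012]
pen 0.69 [227. 359.] 82 [ 0.392 -0.243  0.01 ]
sensor 0.51 [194. 270.] 101 [ 0.667 -0.391  0.013]
cap 0.61 [287. 330.] 3697 [0.471 0.009 0.005]
cap 0.29 [353. 291.] 1213 [0.564 0.243 0.011]
carton 0.76 [178. 342.] 587 [ 0.449 -0.509  0.035]
carton 0.33 [288. 334.] 3640 [0.471 0.01  0.005]
wrist [[371.6, 0.0, 325.5], [0.0, 371.6, 238.7], [0.0, 0.0, 1.0]] [[0.296, 0.92, 0.258, 0.251], [-0.955, 0.285, 0.081, -0.576], [0.001, -0.27, 0.963, 0.373], [0.0, 0.0, 0.0, 1.0]]
[[-0.0011, 0.27, -0.9629, -0.1275], [0.0005, 0.9629, 0.27, 0.0699], [1.0, -0.0002, -0.0012, -0.0007], [0.0, 0.0, 0.0, 1.0]]
```

View pics/scene0.png

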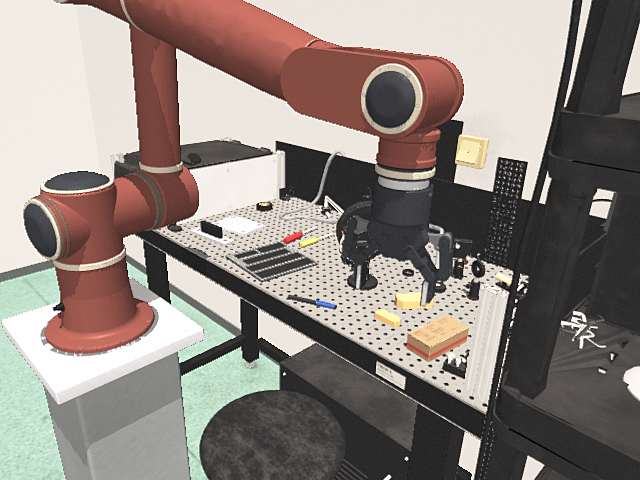

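View pics/side0.png

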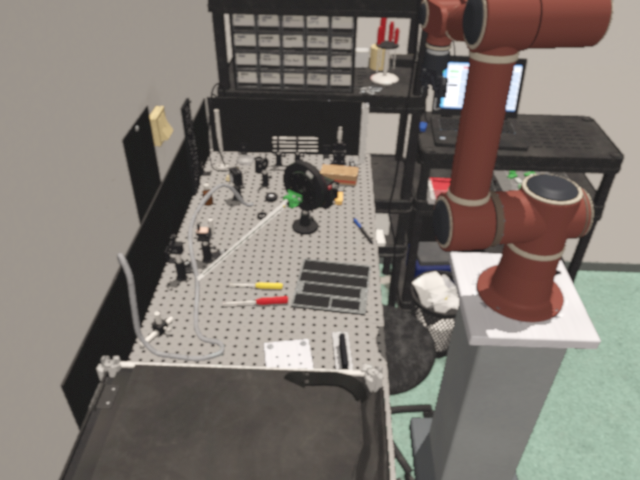

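The scene view shows the plate at (240,225) and the straightedge at (212,232) beside it. The tray is at (270,260), the red driver at (293,238), the yellow driver at (309,242) and the blue pen at (312,302). There are two amber blocks: small at (387,318) and large at (410,300). The carton is at (438,337).

The stage is at (362,275). In the side view, the sensor and cap are at (270,196) and (262,215). I see no carrier so far, so I'll use the wrist camera over the table.

```bash
cat > plan.py <<'E'
import sys,json
from h import *
def psi(M): return np.arctan2(M[1,1],M[0,1])
def plan(wps,step=0.036,ang=6.5,start=None):
    """wps: list of (x,y,z,psi_deg[,step]); prints rows per call, following straight world lines"""
    M=T(ctrl.get_obs());p,a=(M[:3,3].copy(),psi(M)) if start is None else start
    rows=[]
    for w in wps:
        st=w[4] if len(w)>4 else step
        g=np.array(w[:3]);da=(np.radians(w[3])-a+np.pi)%(2*np.pi)-np.pi
        n=max(1,int(np.ceil(max(np.linalg.norm(g-p)/st,abs(np.degrees(da))/ang))))
        p0,a0=p.copy(),a
        for i in range(1,n+1):
            t=p0+(g-p0)*i/n;ta=a0+da*i/n
            y=np.array([np.cos(a),np.sin(a),0]);z=np.array([np.sin(a),-np.cos(a),0]);x=np.array([0,0,-1.])
            d=t-p;r=np.round([d@x/.25,d@y/.25,d@z/.25,-(ta-a)/(np.pi/2)],3)
            p=p+.25*(r[0]*x+r[1]*y+r[2]*z);a=a-r[3]*np.pi/2
            rows.append(r.tolist())
    for i in range(0,len(rows),20):print(json.dumps([rows[i:i+20]]).replace(' ',''))
if __name__=='__main__': plan(json.loads(sys.argv[1]))
E
python3 plan.py '[[0.35,-0.33,0.33,0]]'; echo; python3 -c "
from plan import *
plan([(0.55,0.1,0.35,0)],start=(np.array([.35,-.33,.33]),0.))"
```

```text
[[[-0.034,0.095,-0.083,0.019],[-0.034,0.092,-0.085,0.019],[-0.034,0.09,-0.088,0.019],[-0.034,0.087,-0.091,0.019],[-0.033,0.084,-0.093,0.019],[-0.034,0.081,-0.096,0.02],[-0.034,0.079,-0.098,0.019],[-0.034,0.075,-0.1,0.019],[-0.034,0.073,-0.103,0.019],[-0.034,0.069,-0.105,0.019]]]

[[[-0.006,0.057,-0.123,-0.0],[-0.005,0.057,-0.123,-0.0],[-0.006,0.057,-0.123,-0.0],[-0.006,0.058,-0.122,-0.0],[-0.006,0.057,-0.123,-0.0],[-0.005,0.057,-0.123,-0.0],[-0.006,0.057,-0.123,-0.0],[-0.006,0.057,-0.123,-0.0],[-0.005,0.057,-0.123,-0.0],[-0.006,0.057,-0.123,-0.0],[-0.006,0.058,-0.122,-0.0],[-0.006,0.057,-0.123,-0.0],[-0.005,0.057,-0.123,-0.0],[-0.006,0.057,-0.123,-0.0]]]
```

Emit:
move_arm(increments=[[[-0.034,0.095,-0.083,0.019],[-0.034,0.092,-0.085,0.019],[-0.034,0.09,-0.088,0.019],[-0.034,0.087,-0.091,0.019],[-0.033,0.084,-0.093,0.019],[-0.034,0.081,-0.096,0.02],[-0.034,0.079,-0.098,0.019],[-0.034,0.075,-0.1,0.019],[-0.034,0.073,-0.103,0.019],[-0.034,0.069,-0.105,0.019],[0,0,0,0],[0,0,0,0],[0,0,0,0]]])

```text
t: 2.63
tool_pos: [0.3498, -0.3301, 0.3299]
tool_rot: [1.209, 1.209, -1.209]
contact_force: [-0.8, 0.2, -0.0]
opening: 0.0852
```

```bash
python3 - <<'E'
from h import *
o=ctrl.get_obs();print(o['tool_pos'],o['contact_force'])
im=grab('wrist');save(im,'wA.png');np.save('wA.npy',{k:np.array(v) if k!='name' else v for k,v in im.items()},allow_pickle=True)
W=cloud(im)
for t in['carrier_mid','block_mid','pen','sensor','cap','carton']:
    for r in ctrl.trace('wrist',t)[:3]:
        m=r['region'];print(t,round(r['score'],2),np.array(r['pixel']).round(0),m.sum(),np.nanmedian(W[m],0).round(3))
E
```

```text
[ 0.34983711 -0.33010615  0.32993493] [-0.80380604  0.18810631 -0.00716361]
carrier_mid 0.7 [91.  0.] 37 [0.544 0.197 0.003]
block_mid 0.64 [ 26. 383.] 1789 [ 0.558 -0.398  0.022]
block_mid 0.63 [104. 387.] 1068 [ 0.461 -0.403  0.015]
pen 0.65 [161. 254.] 839 [ 0.393 -0.242  0.008]
carton 0.8 [107. 485.] 5059 [ 0.461 -0.521  0.035]
```

Emit:
move_arm(increments=[[[-0.006,0.057,-0.123,0.0],[-0.005,0.057,-0.123,0.0],[-0.006,0.057,-0.123,0.0],[-0.006,0.058,-0.122,0.0],[-0.006,0.057,-0.123,0.0],[-0.005,0.057,-0.123,0.0],[-0.006,0.057,-0.123,0.0],[-0.006,0.057,-0.123,0.0],[-0.005,0.057,-0.123,0.0],[-0.006,0.057,-0.123,0.0],[-0.006,0.058,-0.122,0.0],[-0.006,0.057,-0.123,0.0],[-0.005,0.057,-0.123,0.0],[-0.006,0.057,-0.123,0.0],[0,0,0,0],[0,0,0,0],[0,0,0,0]]])

```text
t: 4.4
tool_pos: [0.5501, 0.0996, 0.3497]
tool_rot: [1.209, 1.209, -1.21]
contact_force: [-0.1, -0.2, -0.5]
opening: 0.0851
```

```bash
python3 - <<'E'
from h import *
o=ctrl.get_obs();print(o['tool_pos'],o['contact_force'])
im=grab('wrist');save(im,'wB.png');np.save('wB.npy',{k:np.array(v) if k!='name' else v for k,v in im.items()},allow_pickle=True)
W=cloud(im)
for t in['straightedge_grip','edge_front','bay_straightedge','long_driver_mid','short_driver_mid','carrier_mid']:
    for r in ctrl.trace('wrist',t)[:3]:
        m=r['region'];print(t,round(r['score'],2),np.array(r['pixel']).round(0),m.sum(),np.nanmedian(W[m],0).round(3))
a=cv2.imread('pics/wA.png');b=ortho(im,.33,.75,-.15,.37,0.005,.00065)[...,::-1]
cv2.imwrite('pics/oB.png',b);print(b.shape)
E
```

```text
[0.5500516  0.09959689 0.34969761] [-0.06216269 -0.18417776 -0.4573619 ]
straightedge_grip 0.86 [266. 223.] 3026 [0.454 0.239 0.009]
edge_front 0.85 [184. 200.] 7347 [0.566 0.266 0.009]
bay_straightedge 0.71 [242. 397.] 16589 [0.482 0.008 0.002]
long_driver_mid 0.97 [131. 346.] 1162 [0.631 0.075 0.015]
long_driver_mid 0.62 [242. 393.] 16916 [0.482 0.008 0.002]
short_driver_mid 0.68 [118. 391.] 804 [0.642 0.018 0.013]
short_driver_mid 0.57 [263. 222.] 2965 [0.454 0.238 0.009]
carrier_mid 0.44 [241. 394.] 16799 [0.482 0.008 0.002]
(647, 801, 3)
```

View pics/wA.png

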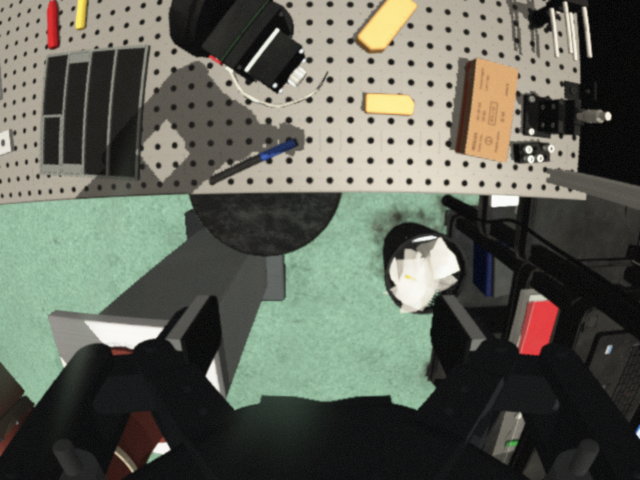

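View pics/oB.png

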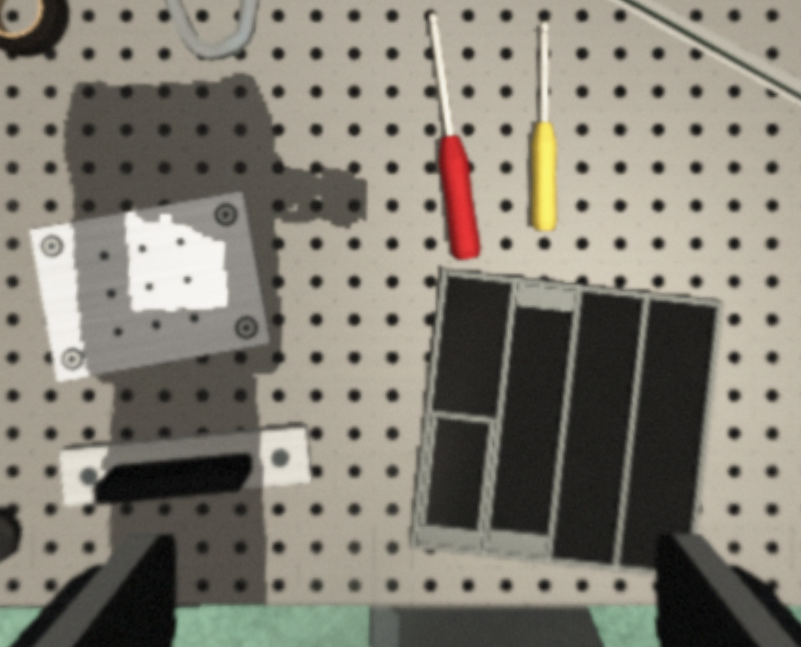

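The ortho top view (row = x, column = y) puts the plate at corners (30,230), (243,192), (269,343) and (56,381), and the straightedge at (60..311, 425..506). The red and yellow drivers are at upper middle and the tray is at (412..721, 268..575). Its straightedge bay is the rightmost.

Look-alikes for the block in the wA picture are the small amber at (387,104) and the large amber at (387,22). I choose the small one. No carrier shows.

Next I'll refine the corners.

```bash
python3 - <<'E'
from h import *
im=np.load('wB.npy',allow_pickle=True).item();cam=im['E'][:3,3];print('cam',cam.round(3))
def ref(pts,z,win=6):
    res=.00065
    g=cv2.cvtColor(ortho(im,.33,.75,-.15,.37,z,res),cv2.COLOR_RGB2GRAY)
    p0=[]
    for c,r in pts:
        P=np.array([.75-r*res,.37-c*res,.005]);P=cam+(P-cam)*((z-cam[2])/(.005-cam[2]));p0.append([(.37-P[1])/res,(.75-P[0])/res])
    q=np.array(p0,np.float32).reshape(-1,1,2).copy()
    q=cv2.cornerSubPix(g,q,(win,win),(-1,-1),(3,50,.01)).reshape(-1,2)
    print('shift px',np.hypot(*(q-p0).T).round(1));return np.stack([.75-q[:,1]*res,.37-q[:,0]*res],1)
def rep(n,C):
    # order: far-left, far-right, near-right, near-left
    d=lambda a,b:np.linalg.norm(C[a]-C[b])
    v=(C[0]-C[1])+(C[3]-C[2]);print(n,'\n',C.round(4).tolist(),'c',C.mean(0).round(4),'yaw(left axis)',np.degrees(np.arctan2(-v[0],v[1])).round(2),'sizes',round(d(0,1),4),round(d(1,2),4),round(d(2,3),4),round(d(3,0),4))
rep('plate',ref([(30,230),(243,192),(269,343),(56,381)],.01))
rep('sedge',ref([(60,450),(307,425),(311,481),(64,506)],.01))
rep('tray',ref([(443,268),(721,301),(688,573),(412,546)],.008))
hsv=cv2.cvtColor(ortho(im,.33,.75,-.15,.37,.009,.00065),cv2.COLOR_RGB2HSV)
for n,lo,hi in[('red',(0,150,80),(8,255,255)),('red2',(172,150,80),(180,255,255)),('yel',(22,120,100),(34,255,255))]:
    m=cv2.inRange(hsv,lo,hi);k,l,s,c=cv2.connectedComponentsWithStats(m)
    i=1+s[1:,4].argmax();(cx,cy),(w,h),a=cv2.minAreaRect(np.argwhere(l==i)[:,::-1].astype(np.float32));print(n,'c',round(.75-cy*.00065,4),round(.37-cx*.00065,4),round(w*.65),round(h*.65),round(a,1))
A=np.load('wA.npy',allow_pickle=True).item()
g=ortho(A,.36,.62,-.5,-.3,.008,.0005);cv2.imwrite('pics/oA.png',g[...,::-1])
hsv=cv2.cvtColor(g,cv2.COLOR_RGB2HSV);m=cv2.inRange(hsv,(15,90,120),(34,255,255));k,l,s,c=cv2.connectedComponentsWithStats(m)
for i in range(1,k):
    if s[i,4]>800:
        (cx,cy),(w,h),a=cv2.minAreaRect(np.argwhere(l==i)[:,::-1].astype(np.float32));print('amber',round(.62-cy*.0005,4),round(-.3-cx*.0005,4),w*.5,h*.5,a)
E
```

```text
cam [0.62  0.101 0.477]
shift px [1.1 1.5 0.7 0. ]
plate 
 [[0.6011999845504761, 0.3483999967575073], [0.6254000067710876, 0.2117999941110611], [0.5282999873161316, 0.19449999928474426], [0.503600001335144, 0.3310999870300293]] c [0.5646 0.2714] yaw(left axis) 10.13 sizes 0.1387 0.0986 0.1389 0.0991
shift px [2.1 5.6 5.2 0. ]
sedge 
 [[0.4595000147819519, 0.3271999955177307], [0.4717000126838684, 0.16979999840259552], [0.4426000118255615, 0.1670999974012375], [0.42320001125335693, 0.32600000500679016]] c [0.4493 0.2476] yaw(left axis) 5.71 sizes 0.1578 0.0292 0.16 0.0363
shift px [6.1 0.4 0.  2.4]
tray 
 [[0.578499972820282, 0.08529999852180481], [0.5548999905586243, -0.09759999811649323], [0.3790999948978424, -0.07609999924898148], [0.3953999876976013, 0.10329999774694443]] c [0.477  0.0037] yaw(left axis) -6.29 sizes 0.1844 0.1771 0.1801 0.184
red c 0.622 0.0719 79 19 81.7
red2 c 0.6417 0.0823 8 2 71.6
yel c 0.6356 0.0177 69 16 90.0
amber 0.5658 -0.4033 38.04735565185547 92.89437103271484 36.02737045288086
amber 0.4617 -0.406 25.5 61.0 90.0
```

```bash
python3 - <<'E'
from plan import *
for n in['scene','side']:
    W=cloud(grab(n)).reshape(-1,3);
    s=W[(W[:,2]>.06)&(W[:,2]<.4)&(W[:,0]>.3)&(W[:,0]<.7)&(W[:,1]>.25)&(W[:,1]<.8)]
    print(n,len(s),np.percentile(s[:,1],[0,2,20]) if len(s) else '',np.percentile(s[:,2],[50,98])if len(s) else '')
plan([(.4494,.2475,.13,95.7),(.4494,.2475,.032,95.7,.02)])
E
```

```text
scene 6582 [0.40017034 0.4071323  0.41484831] [0.14765181 0.19351653]
side 22331 [0.4047166  0.42168908 0.47289829] [0.17877766 0.19853289]
[[[0.059,-0.027,-0.039,-0.071],[0.058,-0.022,-0.043,-0.071],[0.059,-0.018,-0.044,-0.071],[0.059,-0.012,-0.046,-0.071],[0.059,-0.007,-0.047,-0.071],[0.058,-0.002,-0.048,-0.071],[0.059,0.003,-0.047,-0.071],[0.059,0.009,-0.047,-0.07],[0.058,0.014,-0.046,-0.071],[0.059,0.018,-0.044,-0.071],[0.059,0.024,-0.041,-0.071],[0.059,0.028,-0.039,-0.071],[0.058,0.032,-0.035,-0.071],[0.059,0.036,-0.032,-0.071],[0.059,0.039,-0.027,-0.071],[0.078,0.0,-0.0,0.0],[0.079,0.0,-0.0,0.0],[0.078,0.0,-0.0,0.0],[0.078,0.0,-0.0,0.0],[0.079,0.0,-0.0,0.0]]]
```

Emit:
move_arm(increments=[[[0.059,-0.027,-0.039,-0.071],[0.058,-0.022,-0.043,-0.071],[0.059,-0.018,-0.044,-0.071],[0.059,-0.012,-0.046,-0.071],[0.059,-0.007,-0.047,-0.071],[0.058,-0.002,-0.048,-0.071],[0.059,0.003,-0.047,-0.071],[0.059,0.009,-0.047,-0.07],[0.058,0.014,-0.046,-0.071],[0.059,0.018,-0.044,-0.071],[0.059,0.024,-0.041,-0.071],[0.059,0.028,-0.039,-0.071],[0.058,0.032,-0.035,-0.071],[0.059,0.036,-0.032,-0.071],[0.059,0.039,-0.027,-0.071],[0,0,0,0],[0,0,0,0]]])

```text
t: 6.27
tool_pos: [0.4487, 0.2477, 0.1291]
tool_rot: [-0.078, 1.571, 0.077]
contact_force: [0.6, -0.7, 0.9]
opening: 0.0854
```

```bash
python3 - <<'E'
from h import *
im=grab('wrist');np.save('wC.npy',{k:np.array(v) if k!='name' else v for k,v in im.items()},allow_pickle=True)
b=ortho(im,.34,.68,.10,.40,0.01,.0005)[...,::-1];cv2.imwrite('pics/oC.png',b)
E
```

```text
(no output)
```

View pics/oC.png

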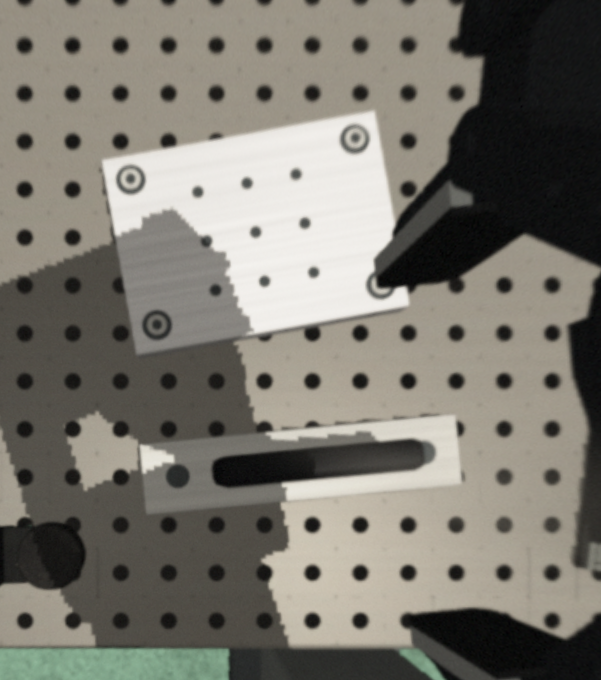

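The close view shows the straightedge at corners (140,446), (456,415), (461,485) and (147,514). That gives a centre near (0.4480, 0.2490), which agrees within 2 mm. The plate agrees too. Next I descend and grip.

Emit:
move_arm(increments=[[[0.078,0.003,0,0],[0.078,0,0,0],[0.078,0,0,0],[0.077,0,0,0],[0.077,0,0,0],[0,0,0,0],[0,0,0,0]]])

```text
t: 6.9
tool_pos: [0.4498, 0.2481, 0.0332]
tool_rot: [-0.077, 1.57, 0.077]
contact_force: [0.1, 0.1, 1.1]
opening: 0.0853
```

Emit:
move_arm(increments=[[[0,0,0,0],[0,0,0,0],[0,0,0,0],[0,0,0,0],[0,0,0,0],[0,0,0,0],[0,0,0,0],[0,0,0,0],[0,0,0,0],[0,0,0,0]]], gripper=1, squeeze=60)

```text
t: 7.73
tool_pos: [0.4496, 0.2488, 0.0333]
tool_rot: [-0.079, 1.569, 0.079]
contact_force: [-1.8, 1.2, 5.9]
opening: 0.0132
```

```bash
python3 -c "
from plan import *
plan([(.4496,.2488,.05,95.6),(.4895,.2586,.05,100.15,.02),(.4895,.2586,.0335,100.15,.01)])"
```

```text
[[[-0.067,0.0,-0.0,0.002],[0.0,0.008,0.054,-0.017],[0.0,0.006,0.055,-0.017],[0.0,0.005,0.054,-0.017],[0.033,0.0,0.0,0.0],[0.033,0.0,0.0,0.0]]]
```

Emit:
move_arm(increments=[[[-0.067,0,0,0.002],[0,0,0,0],[0,0.008,0.054,-0.017],[0,0.006,0.055,-0.017],[0,0.005,0.054,-0.017],[0,0,0,0],[0,0,0,0],[0,0,0,0],[0.033,0,0,0],[0.03,0,0,0],[0,0,0,0],[0,0,0,0],[0,0,0,0]]])

```text
t: 8.82
tool_pos: [0.4885, 0.2581, 0.0331]
tool_rot: [-0.139, 1.567, 0.139]
contact_force: [0.0, 0.3, -2.2]
opening: 0.013
```

```bash
python3 - <<'E'
from plan import *
o=ctrl.get_obs();print(o['tool_pos'],np.degrees(psi(T(o))),o['contact_force'],o['opening'])
im=grab('wrist');np.save('wD.npy',{k:np.array(v) if k!='name' else v for k,v in im.items()},allow_pickle=True)
b=ortho(im,.44,.60,.14,.36,0.01,.0003)[...,::-1];cv2.imwrite('pics/oD.png',b)
E
```

```text
[0.48852631 0.25813509 0.0330519 ] 100.15286688397788 [ 0.04110562  0.26324695 -2.21572713] 0.013006099277026366
```

View pics/oD.png

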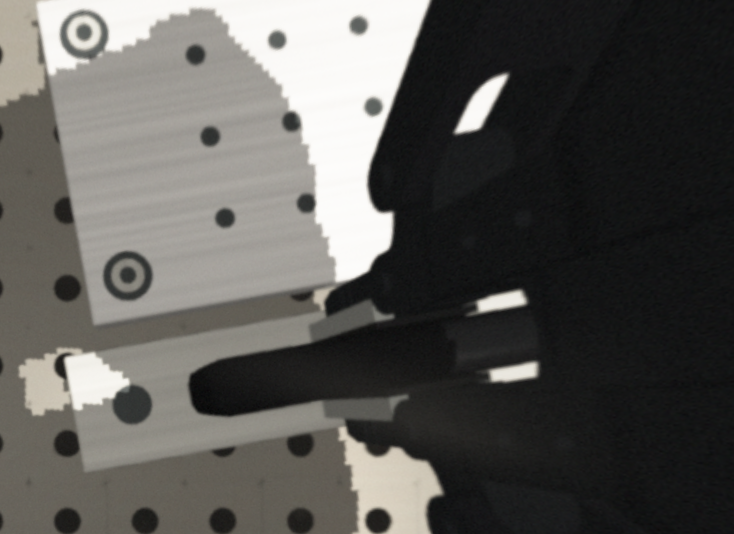

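The plate's near edge runs (95,325) to (335,283) and the straightedge's far edge (65,355) to (320,312). They are parallel within about 0.3°, centred, with a 7.4 mm gap. I push in.

Emit:
move_arm(increments=[[[0,0,0.006,0],[0,0,0.006,0],[0,0,0.006,0],[0,0,0.006,0],[0,0,0.002,0],[0,0,0,0],[0,0,0,0],[0,0,0,0]]])

```text
t: 9.53
tool_pos: [0.4956, 0.2595, 0.0338]
tool_rot: [-0.139, 1.566, 0.139]
contact_force: [-0.8, 0.2, -2.8]
opening: 0.013
```

Emit:
move_arm(increments=[[[0,0,0.002,0],[0,0,0,0],[0,0,0,0]]])

```text
t: 9.78
tool_pos: [0.4959, 0.2595, 0.0337]
tool_rot: [-0.139, 1.567, 0.139]
contact_force: [-0.5, 0.1, -2.0]
opening: 0.0133
```

Emit:
move_arm(increments=[[[0,0,0.002,0],[0,0,0,0],[0,0,0,0]]])

```text
t: 10.03
tool_pos: [0.4959, 0.2595, 0.0336]
tool_rot: [-0.14, 1.568, 0.139]
contact_force: [-4.4, -0.1, -0.6]
opening: 0.0129
```

Emit:
move_arm(increments=[[[0,0,0.002,0],[0,0,0,0],[0,0,0,0]]])

```text
t: 10.28
tool_pos: [0.496, 0.2595, 0.0335]
tool_rot: [-0.14, 1.569, 0.139]
contact_force: [-6.0, -1.4, 0.7]
opening: 0.0132
```

Emit:
move_arm(increments=[[[0,0,0,0],[0,0,0,0],[0,0,0,0],[0,0,0,0],[0,0,0,0],[0,0,0,0]]], gripper=0.5)

```text
t: 10.78
tool_pos: [0.4975, 0.2599, 0.0341]
tool_rot: [-0.139, 1.565, 0.139]
contact_force: [0.1, 0.2, -0.4]
opening: 0.0425
```

```bash
python3 - <<'E'
from plan import *
o=ctrl.get_obs();print(o['tool_pos'],np.degrees(psi(T(o))),o['contact_force'],o['opening'])
im=grab('wrist');np.save('wD.npy',{k:np.array(v) if k!='name' else v for k,v in im.items()},allow_pickle=True)
b=ortho(im,.44,.60,.14,.36,0.01,.0003)[...,::-1];cv2.imwrite('pics/oE.png',b)
E
```

```text
[0.49747109 0.25985244 0.03411591] 100.15176742489811 [ 0.06058412  0.23296605 -0.40988358] 0.04246467314863359
```

View pics/oE.png

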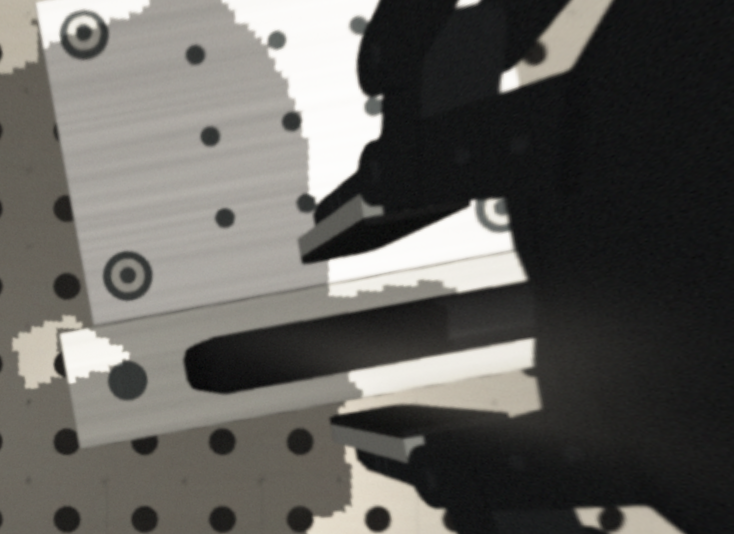

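It lies flush, with only a hairline along (95,325) to (520,252). I let it rest for over 2 s, then grip again.

Emit:
move_arm(increments=[[[0,0,0,0],[0,0,0,0],[0,0,0,0],[0,0,0,0],[0,0,0,0],[0,0,0,0],[0,0,0,0],[0,0,0,0],[0,0,0,0],[0,0,0,0],[0,0,0,0],[0,0,0,0],[0,0,0,0],[0,0,0,0],[0,0,0,0],[0,0,0,0],[0,0,0,0],[0,0,0,0],[0,0,0,0],[0,0,0,0]]])

```text
t: 12.5
tool_pos: [0.4971, 0.2597, 0.0338]
tool_rot: [-0.139, 1.566, 0.139]
contact_force: [-0.9, 0.3, -0.2]
opening: 0.0427
```

Emit:
move_arm(increments=[[[0,0,0,0],[0,0,0,0],[0,0,0,0],[0,0,0,0],[0,0,0,0],[0,0,0,0],[0,0,-0.003,0]]])

```text
t: 13.08
tool_pos: [0.4964, 0.2596, 0.0339]
tool_rot: [-0.139, 1.566, 0.139]
contact_force: [-0.3, 0.5, -0.3]
opening: 0.0424
```

Emit:
move_arm(increments=[[[0,0,0,0],[0,0,0,0],[0,0,0,0],[0,0,0,0],[0,0,0,0],[0,0,0,0],[0,0,0,0],[0,0,0,0]]], gripper=1, squeeze=60)

```text
t: 13.75
tool_pos: [0.496, 0.2596, 0.0339]
tool_rot: [-0.139, 1.567, 0.139]
contact_force: [-4.5, -0.4, 6.2]
opening: 0.0128
```

```bash
python3 - <<'E'
from plan import *
M=T(ctrl.get_obs());p=M[:3,3];a=np.degrees(psi(M));print(p,a)
c=np.array([.5643,.272])+np.array([-.001,0]);yp=np.array([-np.sin(np.radians(10.15)),np.cos(np.radians(10.15))])
f=c-.088*yp;q=f-.010*yp;print('flush',f,'pre',q)
xp=np.array([yp[1],-yp[0]]);b=p[:2]-.03*xp
plan([(p[0],p[1],.07,a),(*b,.09,a),(*(q-.03*yp),.09,190.15-.0),(*q,.09,190.15),(*q,.0335,190.15,.012)])
E
```

```text
[0.495953   0.25955376 0.03389997] 100.16108767249708
flush [0.57880787 0.18537722] pre [0.58057013 0.17553372]
[[[-0.072,0.0,0.0,-0.0],[-0.072,0.0,0.0,-0.0],[-0.04,0.0,-0.06,-0.0],[-0.04,0.0,-0.06,-0.0],[-0.0,-0.036,0.028,-0.071],[-0.0,-0.04,0.024,-0.072],[-0.0,-0.042,0.019,-0.071],[-0.0,-0.043,0.015,-0.072],[-0.0,-0.045,0.009,-0.071],[-0.0,-0.046,0.005,-0.072],[-0.0,-0.046,-0.001,-0.071],[-0.0,-0.046,-0.006,-0.071],[-0.0,-0.045,-0.011,-0.072],[-0.0,-0.043,-0.016,-0.071],[-0.0,-0.041,-0.02,-0.072],[-0.0,-0.039,-0.026,-0.071],[-0.0,-0.035,-0.029,-0.071],[-0.0,-0.032,-0.033,-0.072],[-0.0,-0.0,0.12,0.0],[0.045,-0.0,-0.0,0.0]]]
[[[0.045,-0.0,-0.0,0.0],[0.045,-0.0,-0.0,0.0],[0.045,-0.0,-0.0,0.0],[0.046,-0.0,-0.0,0.0]]]
```

Emit:
move_arm(increments=[[[-0.072,0,0,0],[-0.072,0,0,0],[-0.04,0,-0.06,0],[-0.04,0,-0.06,0],[0,-0.036,0.028,-0.071],[0,-0.04,0.024,-0.072],[0,-0.042,0.019,-0.071],[0,-0.043,0.015,-0.072],[0,-0.045,0.009,-0.071],[0,-0.046,0.005,-0.072],[0,-0.046,-0.001,-0.071],[0,-0.046,-0.006,-0.071],[0,-0.045,-0.011,-0.072],[0,-0.043,-0.016,-0.071],[0,-0.041,-0.02,-0.072],[0,-0.039,-0.026,-0.071],[0,-0.035,-0.029,-0.071],[0,-0.032,-0.033,-0.072],[0,0,0,0],[0,0,0,0]]])

```text
t: 15.42
tool_pos: [0.586, 0.1458, 0.0888]
tool_rot: [-1.335, 1.122, 1.336]
contact_force: [-0.7, 1.8, -2.4]
opening: 0.0133
```

```bash
python3 - <<'E'
from plan import *
o=ctrl.get_obs();print(o['opening'],np.degrees(psi(T(o))))
im=grab('wrist');np.save('wF.npy',{k:np.array(v) if k!='name' else v for k,v in im.items()},allow_pickle=True)
save(im,'wF.png')
plan([(.5806,.1755,.09,190.15),(.5806,.1755,.0335,190.15,.012)])
E
```

```text
0.013278172503272812 -170.06210068760132
[[[-0.004,-0.001,0.119,-0.002],[0.045,0.0,0.0,0.0],[0.045,0.0,0.0,0.0],[0.045,0.0,0.0,0.0],[0.045,0.0,0.0,0.0],[0.046,0.0,0.0,0.0]]]
```

View pics/wF.png

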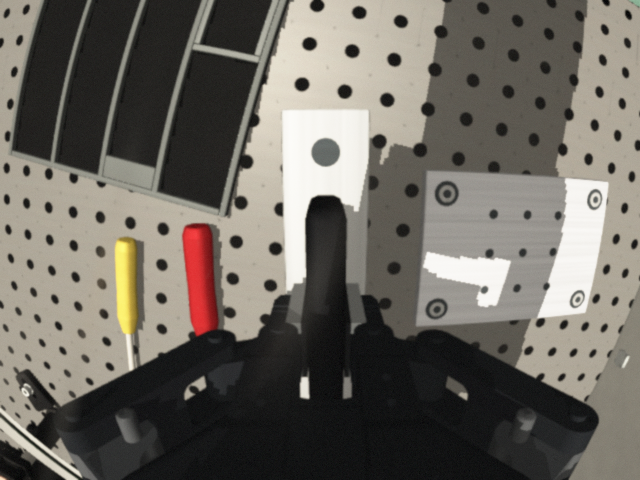

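The straightedge is held straight in the grip (centre column 325), with the plate's short edge at columns 417–427. I lower it beside the plate.

Emit:
move_arm(increments=[[[-0.004,-0.001,0.119,-0.002],[0,0,0,0],[0.045,0,0,0],[0.045,0,0,0],[0.045,0,0,0],[0.045,0,0,0],[0.044,0,0,0],[0,0,0,0],[0,0,0,0],[0,0,0,0]]])

```text
t: 16.3
tool_pos: [0.5808, 0.1751, 0.0338]
tool_rot: [-1.34, 1.12, 1.341]
contact_force: [-0.2, -0.2, -2.2]
opening: 0.0128
```

```bash
python3 - <<'E'
from plan import *
o=ctrl.get_obs();print(o['tool_pos'],np.degrees(psi(T(o)))%360,o['opening'])
im=grab('wrist');np.save('wG.npy',{k:np.array(v) if k!='name' else v for k,v in im.items()},allow_pickle=True)
b=ortho(im,.46,.66,.12,.30,0.01,.0003)[...,::-1];cv2.imwrite('pics/oG.png',b)
E
```

```text
[0.58078451 0.1750542  0.03379709] 190.3056699306911 0.012838581896314821
```

View pics/oG.png

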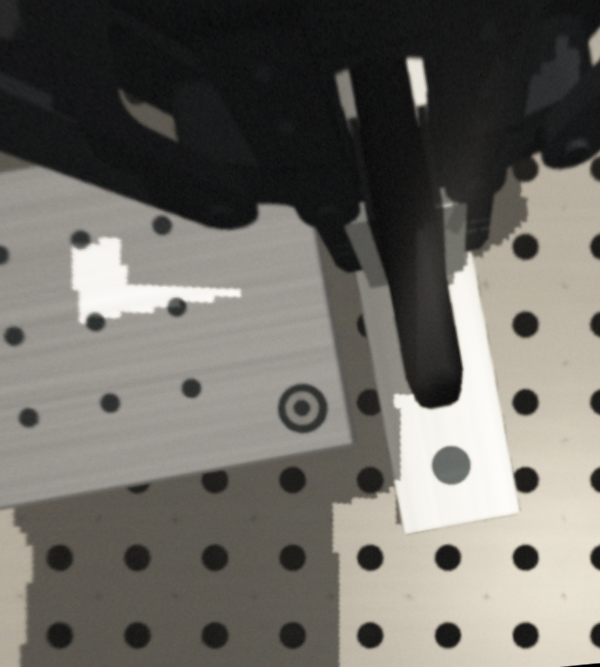

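The plate's right edge runs (315,235) to (351,443) and the straightedge's (357,280) to (405,533). The gap is about 10.6 mm and the yaw difference at most 0.9°. I trim the yaw slightly and push in.

Emit:
move_arm(increments=[[[0,0,0.008,0.003],[0,0,0.008,0.002],[0,0,0.008,0],[0,0,0.008,0],[0,0,0.006,0],[0,0,0,0],[0,0,0,0],[0,0,0,0]]])

```text
t: 17.02
tool_pos: [0.5795, 0.1847, 0.0348]
tool_rot: [-1.335, 1.123, 1.335]
contact_force: [-0.3, -0.8, -2.2]
opening: 0.013
```

Emit:
move_arm(increments=[[[0,0,0.002,0],[0,0,0,0],[0,0,0,0]]])

```text
t: 17.27
tool_pos: [0.5795, 0.1848, 0.0349]
tool_rot: [-1.336, 1.123, 1.335]
contact_force: [0.5, -3.6, -1.3]
opening: 0.0129
```

Emit:
move_arm(increments=[[[0,0,0.002,0],[0,0,0,0],[0,0,0,0]]])

```text
t: 17.52
tool_pos: [0.5795, 0.1849, 0.0349]
tool_rot: [-1.337, 1.124, 1.335]
contact_force: [-0.1, -5.5, -2.4]
opening: 0.0127
```

Emit:
move_arm(increments=[[[0.004,0,0.001,0],[0,0,0,0],[0,0,0,0]]])

```text
t: 17.77
tool_pos: [0.5797, 0.185, 0.0341]
tool_rot: [-1.337, 1.124, 1.334]
contact_force: [0.5, -6.0, -1.8]
opening: 0.0128
```

Emit:
move_arm(increments=[[[0,0,0,0],[0,0,0,0],[0,0,0,0],[0,0,0,0],[0,0,0,0],[0,0,0,0]]], gripper=0.5)

```text
t: 18.27
tool_pos: [0.5793, 0.1862, 0.034]
tool_rot: [-1.335, 1.122, 1.335]
contact_force: [0.2, 0.5, 0.3]
opening: 0.0429
```

```bash
python3 - <<'E'
from plan import *
o=ctrl.get_obs();print(o['tool_pos'],np.degrees(psi(T(o)))%360,o['opening'])
im=grab('wrist');np.save('wH.npy',{k:np.array(v) if k!='name' else v for k,v in im.items()},allow_pickle=True)
b=ortho(im,.46,.66,.12,.30,0.01,.0003)[...,::-1];cv2.imwrite('pics/oH.png',b)
E
```

```text
[0.57934465 0.18623701 0.03397008] 189.89035356668697 0.04288447058844215
```

View pics/oH.png

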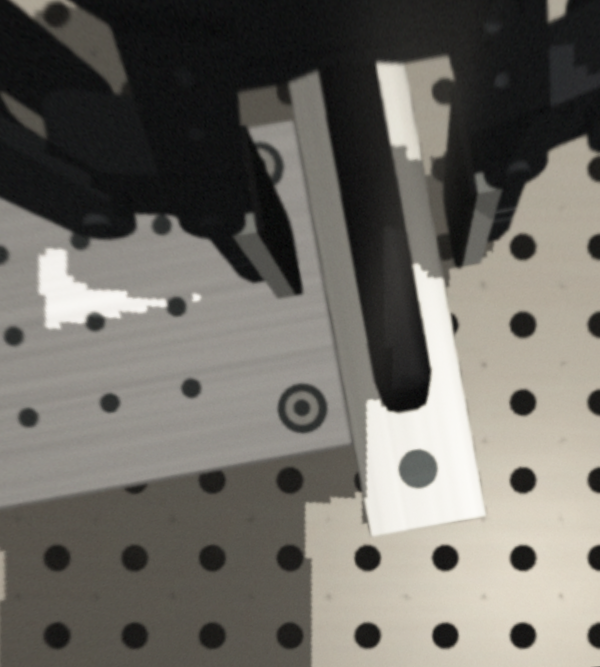

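It is flush along (295,120) to (350,445). I let it rest for 2 s and then regrip.

Emit:
move_arm(increments=[[[0,0,0,0],[0,0,0,0],[0,0,0,0],[0,0,0,0],[0,0,0,0],[0,0,0,0],[0,0,0,0],[0,0,0,0],[0,0,0,0],[0,0,0,0],[0,0,0,0],[0,0,0,0],[0,0,0,0],[0,0,0,0],[0,0,0,0],[0,0,0,0],[0,0,0,0],[0,0,0,0],[0,0,0,0],[0,0,0,0]]])

```text
t: 19.98
tool_pos: [0.5793, 0.186, 0.0338]
tool_rot: [-1.335, 1.123, 1.335]
contact_force: [0.6, -0.1, -0.7]
opening: 0.0427
```

Emit:
move_arm(increments=[[[0,0,0,0],[0,0,0,0],[0,0,0,0],[0,0,0,0],[0,0,0,0],[0,0,0,0],[0,0,-0.003,0]]])

```text
t: 20.57
tool_pos: [0.5794, 0.1853, 0.0338]
tool_rot: [-1.335, 1.122, 1.335]
contact_force: [-0.6, -0.4, -0.5]
opening: 0.0426
```

Emit:
move_arm(increments=[[[0,0,0,0],[0,0,0,0],[0,0,0,0],[0,0,0,0],[0,0,0,0],[0,0,0,0],[0,0,0,0],[0,0,0,0]]], gripper=1, squeeze=60)

```text
t: 21.23
tool_pos: [0.5795, 0.1849, 0.0339]
tool_rot: [-1.336, 1.123, 1.335]
contact_force: [0.4, -2.8, 1.4]
opening: 0.0131
```

```bash
python3 - <<'E'
from plan import *
M=T(ctrl.get_obs());p=M[:3,3];a=np.degrees(psi(M))
# bay guesses; rise, go over tray
plan([(p[0],p[1]-.03,.12,a),(.4695,-.0619,.15,173.5)])
E
```

```text
[[[-0.115,0.007,-0.039,-0.0],[-0.115,0.007,-0.04,-0.0],[-0.114,0.007,-0.039,-0.0],[-0.017,0.083,-0.111,0.026],[-0.017,0.079,-0.115,0.026],[-0.018,0.074,-0.118,0.026],[-0.017,0.068,-0.12,0.026],[-0.017,0.064,-0.124,0.026],[-0.017,0.059,-0.125,0.026],[-0.017,0.054,-0.129,0.026]]]
```

Emit:
move_arm(increments=[[[-0.115,0.007,-0.039,0],[-0.115,0.007,-0.04,0],[-0.114,0.007,-0.039,0],[-0.017,0.083,-0.111,0.026],[-0.017,0.079,-0.115,0.026],[-0.018,0.074,-0.118,0.026],[-0.017,0.068,-0.12,0.026],[-0.017,0.064,-0.124,0.026],[-0.017,0.059,-0.125,0.026],[-0.017,0.054,-0.129,0.026],[0,0,0,0],[0,0,0,0],[0,0,0,0]]])

```text
t: 22.32
tool_pos: [0.469, -0.0612, 0.1491]
tool_rot: [-1.124, 1.26, 1.126]
contact_force: [0.0, 0.5, -2.9]
opening: 0.0133
```

```bash
python3 - <<'E'
from plan import *
o=ctrl.get_obs();print(o['tool_pos'],np.degrees(psi(T(o)))%360,o['opening'])
im=grab('wrist');np.save('wI.npy',{k:np.array(v) if k!='name' else v for k,v in im.items()},allow_pickle=True)
b=ortho(im,.35,.60,-.15,.15,0.008,.0004)[...,::-1]
s=ortho(grab('side'),.35,.60,-.15,.15,0.008,.0004)[...,::-1]
cv2.imwrite('pics/oI.png',cv2.resize(np.hstack([b,s]),None,fx=.5333,fy=.5333,interpolation=cv2.INTER_AREA));cv2.imwrite('pics/oI.png',b)
E
```

```text
[ 0.46902446 -0.06122359  0.14912918] 173.4839653261687 0.013318246265895683
```

View pics/oI.png

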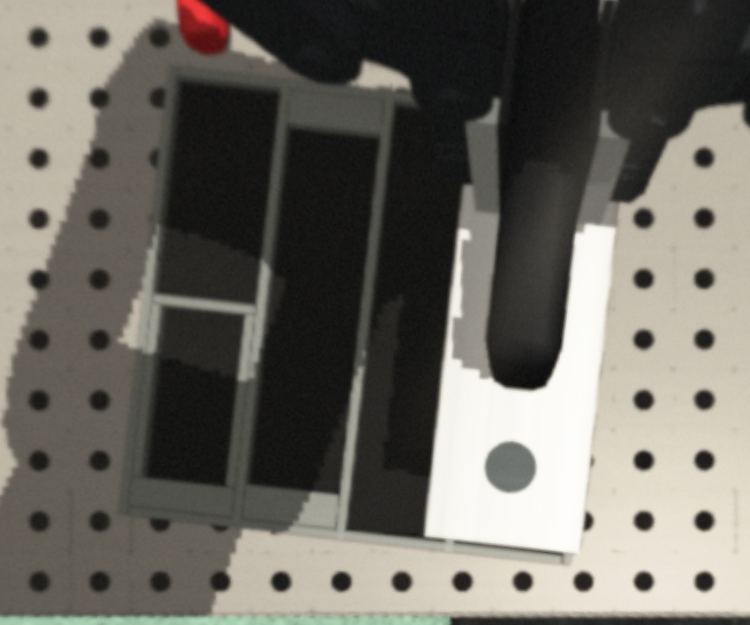

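The tray view gives far-left (170,67), near-left (122,512) and near-right (570,562). Averaged with the opposite-side view, the tray centre is about (0.4752, 0.0023) with yaw −6.4°. The straightedge bay is then at (0.4678, −0.0633).

```bash
python3 -c "
from plan import *
plan([(.4678,-.0633,.14,173.6,.005),(.4678,-.0633,.05,173.6,.03),(.4678,-.0633,.0375,173.6,.007)])"
```

```text
[[[0.018,0.002,-0.006,-0.0],[0.019,0.003,-0.005,-0.0],[0.12,-0.0,-0.0,-0.0],[0.12,-0.0,-0.0,-0.0],[0.12,-0.0,-0.0,-0.0],[0.025,-0.0,-0.0,-0.0],[0.025,-0.0,-0.0,-0.0]]]
```

Emit:
move_arm(increments=[[[0.018,0.002,-0.006,0],[0.019,0.003,-0.005,0],[0.12,0,0,0],[0.12,0,0,0],[0.12,0,0,0],[0,0,0,0],[0,0,0,0],[0.025,0,0,0],[0.025,0,0,0],[0,0,0,0],[0,0,0,0],[0,0,0,0]]])

```text
t: 23.42
tool_pos: [0.4685, -0.0645, 0.039]
tool_rot: [-1.126, 1.26, 1.124]
contact_force: [0.6, 0.9, -2.5]
opening: 0.013
```

Emit:
move_arm(increments=[[[0.005,0.003,0.004,0],[0.003,0,0,0],[0,0,0,0],[0,0,0,0]]])

```text
t: 23.75
tool_pos: [0.4676, -0.0633, 0.0369]
tool_rot: [-1.126, 1.26, 1.125]
contact_force: [-2.4, 1.0, 3.9]
opening: 0.0132
```

Emit:
move_arm(increments=[[[0,0,0,0],[0,0,0,0],[0,0,0,0],[0,0,0,0],[0,0,0,0],[0,0,0,0],[-0.1,0,0,0],[-0.14,0,0,0],[-0.14,0,0,0],[-0.1,0,0,0],[0,0,0,0],[0,0,0,0],[0,0,0,0]]], gripper=0.5)

```text
t: 24.83
tool_pos: [0.4667, -0.0631, 0.1552]
tool_rot: [-1.125, 1.261, 1.126]
contact_force: [-0.1, -0.0, -0.5]
opening: 0.0427
```

```bash
python3 - <<'E'
from plan import *
o=ctrl.get_obs();print(o['tool_pos'],np.degrees(psi(T(o)))%360,o['opening'])
im=grab('wrist');np.save('wJ.npy',{k:np.array(v) if k!='name' else v for k,v in im.items()},allow_pickle=True)
save(im,'wJ.png')
# black rail region height & position check: white body px
W=cloud(im)
for t in ['straightedge_grip','long_driver_mid','short_driver_mid']:
    for r in ctrl.trace('wrist',t)[:1]:
        m=r['region'];w=W[m];w=w[~np.isnan(w[:,0])];print(t,r['score'],len(w),np.median(w,0).round(4),np.percentile(w[:,2],[5,95]).round(4))
        (c,s,a)=cv2.minAreaRect(w[:,:2].astype(np.float32));print(np.round(c,4),np.round(s,4),round(a,1))
E
```

```text
[ 0.4666534  -0.06307252  0.15521852] 173.50665577995403 0.04268331311959189
straightedge_grip 0.66 9445 [ 0.4568 -0.0612  0.0124] [0.0109 0.0484]
[ 0.4686 -0.0625] [0.0368 0.1593] 83.7
long_driver_mid 0.55 31 [0.7291 0.0865 0.0108] [0.0095 0.0178]
[0.6861 0.0836] [0.1011 0.0036] 4.8
```

View pics/wJ.png

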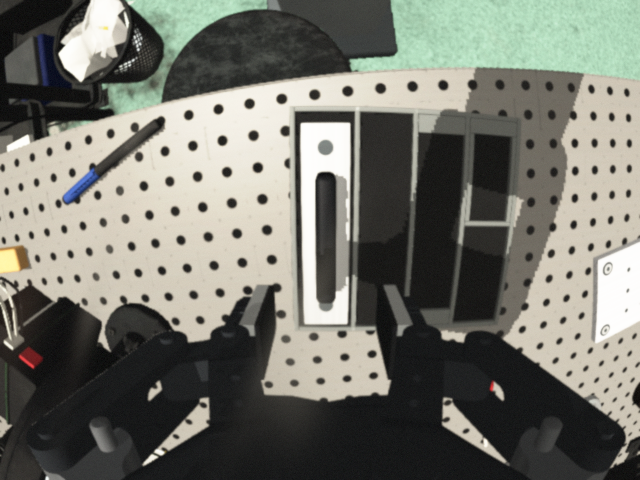

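The straightedge lies flat in the rightmost bay (columns 300–350, rows 120–325), and depth agrees: centre (0.4686, −0.0625), body top about 0.0124. Next is the red driver.

```bash
python3 -c "
from plan import *
plan([(.60,.0715,.13,188)])"
```

```text
[[[0.016,-0.079,0.099,-0.027],[0.016,-0.082,0.096,-0.027],[0.016,-0.087,0.092,-0.027],[0.016,-0.09,0.088,-0.026],[0.017,-0.094,0.085,-0.027],[0.016,-0.098,0.08,-0.027]]]
```

Emit:
move_arm(increments=[[[0.016,-0.079,0.099,-0.027],[0.016,-0.082,0.096,-0.027],[0.016,-0.087,0.092,-0.027],[0.016,-0.09,0.088,-0.026],[0.017,-0.094,0.085,-0.027],[0.016,-0.098,0.08,-0.027],[0,0,0,0],[0,0,0,0],[0,0,0,0]]])

```text
t: 25.78
tool_pos: [0.6003, 0.071, 0.1306]
tool_rot: [-1.31, 1.142, 1.313]
contact_force: [-0.3, 0.5, 1.4]
opening: 0.0425
```

```bash
cat > col.py <<'E'
from plan import *
def handles(im,x0,x1,y0,y1,z,names):
    hsv=cv2.cvtColor(ortho(im,x0,x1,y0,y1,z,.0005),cv2.COLOR_RGB2HSV);H=(hsv[...,0].astype(int)+10)%180;S=hsv[...,1];V=hsv[...,2]
    out={}
    for n in names:
        lo,hi={'red':(0,18),'yel':(30,46),'amb':(26,44)}[n];m=((H>=lo)&(H<=hi)&(S>110)&(V>50)).astype(np.uint8)
        k,l,s,c=cv2.connectedComponentsWithStats(m)
        for i in range(1,k):
            if s[i,4]<600: continue
            q=np.argwhere(l==i);P=np.stack([x1-q[:,0]*.0005,y1-q[:,1]*.0005],1).astype(np.float32)
            c_,s_,_=cv2.minAreaRect(P);d=np.linalg.svd(P-P.mean(0),full_matrices=False)[2][0]
            print(n,np.round(c_,4),'size',np.round(s_,4),'axis ψ',np.degrees(np.arctan2(d[1],d[0])).round(1),'xr',P[:,0].min().round(4),P[:,0].max().round(4))
E
python3 - <<'E'
from col import *
o=ctrl.get_obs();print(o['tool_pos'],np.degrees(psi(T(o)))%360,o['opening'])
handles(grab('wrist'),.5,.75,-.05,.15,.009,['red','yel'])
B=np.load('wB.npy',allow_pickle=True).item();print('B');handles(B,.5,.75,-.05,.15,.009,['red','yel'])
E
```

```text
[0.60025729 0.07099633 0.1305525 ] 187.9986390071812 0.04251397496596192
red [0.6224 0.0728] size [0.0827 0.0194] axis ψ -171.9 xr 0.581 0.663
yel [0.6305 0.0175] size [0.016 0.063] axis ψ 178.2 xr 0.599 0.662
B
red [0.622  0.0719] size [0.0801 0.0204] axis ψ -171.9 xr 0.582 0.6615
yel [0.6355 0.0175] size [0.016 0.069] axis ψ -179.9 xr 0.601 0.67
```

```bash
python3 -c "
from plan import *
plan([(.630,.0737,.10,188.1),(.630,.0737,.017,188.1,.02)])"
```

```text
[[[0.062,-0.06,-0.002,-0.001],[0.062,-0.059,-0.002,-0.001],[0.066,-0.0,-0.0,0.0],[0.067,-0.0,-0.0,0.0],[0.066,-0.0,-0.0,0.0],[0.067,-0.0,-0.0,0.0],[0.066,-0.0,-0.0,0.0]]]
```

Emit:
move_arm(increments=[[[0.062,-0.06,-0.002,-0.001],[0.062,-0.059,-0.002,-0.001],[0.066,0,0,0],[0.067,0,0,0],[0.066,0,0,0],[0.067,0,0,0],[0.066,0,0,0],[0,0,0,0],[0,0,0,0]]])

```text
t: 26.58
tool_pos: [0.6293, 0.0734, 0.0171]
tool_rot: [-1.312, 1.141, 1.314]
contact_force: [0.2, -0.5, 0.9]
opening: 0.0427
```

Emit:
move_arm(increments=[[[0,0,0,0],[0,0,0,0],[0,0,0,0],[0,0,0,0],[0,0,0,0],[0,0,0,0],[0,0,0,0]]], gripper=1, squeeze=40)

```text
t: 27.17
tool_pos: [0.632, 0.0741, 0.0199]
tool_rot: [-1.315, 1.137, 1.311]
contact_force: [-1.6, -0.8, 7.8]
opening: 0.0147
```

```bash
python3 - <<'E'
from plan import *
ct=np.array([.4752,.0023]);xt=np.array([.1115,.9938]);yt=np.array([-.9938,.1115])
# bays from right: walls 4: straightedge 44,long 40,short 38,left 42?
for n,x in[('se',-66),('long',-66+22+4+20),('short',-66+22+4+40+4+19)]:
    print(n,x,(ct+xt*x/1000).round(4))
M=T(ctrl.get_obs());p=M[:3,3];a=np.degrees(psi(M));print(p,a)
t=ct-.020*xt+.031*yt;print('tcp target',t)
plan([(p[0],p[1],.10,a),(*t,.10,173.6),(*t,.03,173.6,.03),(*t,.0215,173.6,.01)])
E
```

```text
se -66 [ 0.4678 -0.0633]
long -20 [ 0.473  -0.0176]
short 23 [0.4778 0.0252]
[0.63204215 0.07410855 0.0198972 ] -171.81996114370173
tcp target [ 0.4421622 -0.0141195]
[[[-0.107,0.0,0.0,-0.0],[-0.107,0.0,0.0,-0.0],[-0.106,0.0,0.0,-0.0],[-0.0,0.134,-0.04,0.027],[-0.0,0.132,-0.046,0.027],[-0.0,0.129,-0.051,0.027],[-0.0,0.128,-0.057,0.027],[-0.0,0.125,-0.062,0.027],[-0.0,0.122,-0.068,0.027],[0.093,-0.0,0.0,0.0],[0.093,-0.0,0.0,0.0],[0.094,-0.0,0.0,0.0],[0.034,-0.0,0.0,0.0]]]
```

Emit:
move_arm(increments=[[[-0.107,0,0,0],[-0.107,0,0,0],[-0.106,0,0,0],[0,0.134,-0.04,0.027],[0,0.132,-0.046,0.027],[0,0.129,-0.051,0.027],[0,0.128,-0.057,0.027],[0,0.125,-0.062,0.027],[0,0.122,-0.068,0.027],[0,0,0,0],[0,0,0,0],[0,0,0,0]]])

```text
t: 28.17
tool_pos: [0.4412, -0.014, 0.0983]
tool_rot: [-1.127, 1.259, 1.125]
contact_force: [0.1, -0.7, 0.4]
opening: 0.0152
```

```bash
python3 - <<'E'
from col import *
o=ctrl.get_obs();print(o['tool_pos'],np.degrees(psi(T(o)))%360,o['opening'])
im=grab('wrist');save(im,'wK.png')
ct=np.array([.4752,.0023]);xt=np.array([.1115,.9938]);yt=np.array([-.9938,.1115]);t=ct-.020*xt+.029*yt
plan([(*t,.07,173.6),(*t,.03,173.6,.03),(*t,.024,173.6,.01)])
E
```

```text
[ 0.44123383 -0.01402378  0.09831936] 173.58825043621957 0.015175930792667748
[[[0.114,-0.01,-0.001,0.0],[0.08,0.0,0.0,0.0],[0.08,0.0,0.0,0.0],[0.024,0.0,0.0,0.0]]]
```

View pics/wK.png

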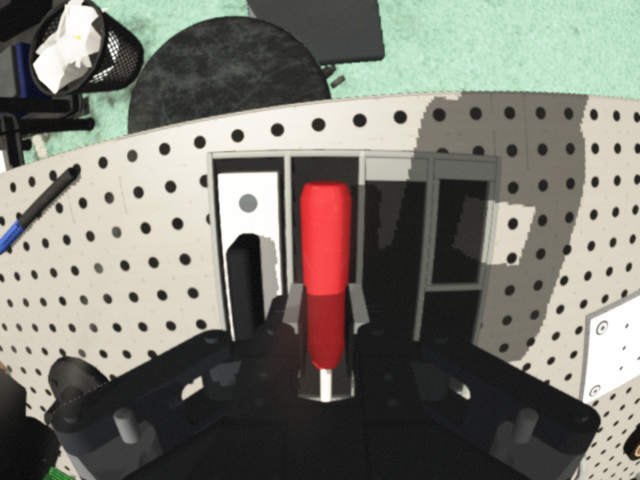

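The red driver is held level over the second bay (handle rows 180–370, bay columns 290–360). A quick numeric check of its lengthwise position in the grip follows.

```bash
python3 - <<'E'
from plan import *
im=grab('wrist');W=cloud(im)
for r in ctrl.trace('wrist','long_driver_mid')[:1]:
    m=r['region'];w=W[m];w=w[~np.isnan(w[:,0])];
hs=cv2.cvtColor(np.array(im['pixels']),cv2.COLOR_RGB2HSV);m=((hs[...,0]<8)|(hs[...,0]>172))&(hs[...,1]>150)&(hs[...,2]>60);m[:,:250]=0;m[:,400:]=0;m[:150]=0
w=W[m];w=w[~np.isnan(w[:,0])];p=ctrl.get_obs()['tool_pos'];yt=np.array([-.9938,.1115]);u=(w[:,:2]-p[:2])@yt
k=u>np.percentile(u,98);print('end along yt from TCP',np.percentile(u,[1,50,99]).round(4),'z near end',np.median(w[u>.03,2]),'z at grip',np.median(w[(u<.02),2]),p)
E
```

```text
end along yt from TCP [-0.0261  0.021   0.0506] z near end 0.09497636735802886 z at grip 0.09503275953551113 [ 0.44193364 -0.01379498  0.09840708]
```

Emit:
move_arm(increments=[[[0.114,-0.01,-0.001,0],[0.08,0,0,0],[0.08,0,0,0],[0.023,0,0,0],[0,0,0,0],[0,0,0,0],[0,0,0,0]]])

```text
t: 28.9
tool_pos: [0.444, -0.0144, 0.024]
tool_rot: [-1.127, 1.259, 1.126]
contact_force: [0.1, 0.0, -0.1]
opening: 0.0151
```

Emit:
move_arm(increments=[[[0,0,0,0],[0,0,0,0],[0,0,0,0],[0,0,0,0],[0,0,0,0],[-0.08,0,0,0],[-0.14,0,0,0],[-0.14,0,0,0],[0,0,0,0],[0,0,0,0]]], gripper=0.65)

```text
t: 29.73
tool_pos: [0.4453, -0.0149, 0.1165]
tool_rot: [-1.13, 1.256, 1.121]
contact_force: [-0.2, 0.2, -0.7]
opening: 0.0303
```

```bash
python3 - <<'E'
from col import *
o=ctrl.get_obs();print(o['tool_pos'],o['opening'])
im=grab('wrist');handles(im,.35,.6,-.1,.1,.012,['red'])
c=np.array([.4752,.0023])-.02*np.array([.1115,.9938]);print('bay',c,'handle expected',c+.04*np.array([-.9938,.1115]))
W=cloud(im);hs=cv2.cvtColor(np.array(im['pixels']),cv2.COLOR_RGB2HSV);m=((hs[...,0]<8)|(hs[...,0]>172))&(hs[...,1]>150)&(hs[...,2]>60)
w=W[m];w=w[(w[:,2]>0)&(w[:,2]<.03)&(w[:,1]<.04)];u=w[:,:2]@np.array([-.9938,.1115]);print(len(w),'z',np.percentile(w[u>np.median(u),2],90),np.percentile(w[u<np.median(u),2],90))
plan([(.57,.0176,.13,180)])
E
```

```text
[ 0.44525262 -0.01493532  0.11651835] 0.03026404933991807
red [ 0.434  -0.0122] size [0.0207 0.0824] axis ψ 173.8 xr 0.3925 0.475
bay [ 0.47297  -0.017576] handle expected [ 0.433218 -0.013116]
3492 z 0.020779875272947362 0.02066167555163241
[[[-0.016,-0.122,0.046,-0.018],[-0.015,-0.123,0.043,-0.018],[-0.016,-0.124,0.039,-0.017],[-0.016,-0.126,0.036,-0.018]]]
```

The red driver is in place: handle at (0.434, −0.0122) against (0.4332, −0.0131) expected, top at 0.0207. Next is the yellow one.

```bash
python3 -c "
from plan import *
plan([(.6375,.0175,.12,179.5),(.6375,.0175,.0195,179.5,.026)])"
```

```text
[[[-0.004,-0.126,0.036,-0.011],[-0.004,-0.127,0.033,-0.011],[-0.003,-0.127,0.032,-0.011],[-0.004,-0.127,0.029,-0.011],[-0.004,-0.129,0.027,-0.011],[-0.004,-0.128,0.024,-0.011],[0.101,-0.0,0.0,0.0],[0.1,-0.0,0.0,0.0],[0.101,-0.0,0.0,0.0],[0.1,-0.0,0.0,0.0]]]
```

Emit:
move_arm(increments=[[[-0.004,-0.126,0.036,-0.011],[-0.004,-0.127,0.033,-0.011],[-0.003,-0.127,0.032,-0.011],[-0.004,-0.127,0.029,-0.011],[-0.004,-0.129,0.027,-0.011],[-0.004,-0.128,0.024,-0.011],[0,0,0,0],[0,0,0,0],[0.101,0,0,0],[0.1,0,0,0],[0.101,0,0,0],[0.1,0,0,0],[0,0,0,0],[0,0,0,0]]], gripper=0.5)

```text
t: 30.95
tool_pos: [0.6342, 0.0175, 0.0167]
tool_rot: [-1.2, 1.217, 1.207]
contact_force: [0.1, -0.3, -0.6]
opening: 0.0429
```

Emit:
move_arm(increments=[[[0,0,0,0],[0,0,0,0],[0,0,0,0],[0,0,0,0],[0,0,0,0],[0,0,0,0],[0,0,0,0],[-0.1,0,0,0],[-0.1,0,0,0],[-0.1,0,0,0],[0,0,0,0],[0,0,0,0]]], gripper=1, squeeze=40)

```text
t: 31.95
tool_pos: [0.6382, 0.0175, 0.0956]
tool_rot: [-1.205, 1.21, 1.2]
contact_force: [0.5, 0.7, -0.8]
opening: 0.0123
```

```bash
cat > held.py <<'E'
from plan import *
import sys
lo,hi=int(sys.argv[1]),int(sys.argv[2])
im=grab('wrist');W=cloud(im);M=T(ctrl.get_obs());p=M[:3,3]
hs=cv2.cvtColor(np.array(im['pixels']),cv2.COLOR_RGB2HSV);m=(hs[...,0]>=lo)&(hs[...,0]<=hi)&(hs[...,1]>110)&(hs[...,2]>60)
w=W[m];w=w[~np.isnan(w[:,0])];w=w[np.linalg.norm(w-p,axis=1)<.08];u=(w-p)@M[:3,1];v=(w-p)@M[:3,2]
print(p,np.degrees(psi(M))%360,len(w),'u',np.percentile(u,[1,50,99]).round(4),'v',np.percentile(v,[5,50,95]).round(4),'topz-tcp far/near',*[round(float(np.percentile(w[s,2],80)-p[2]),4) for s in(u>np.percentile(u,70),u<np.percentile(u,30))])
E
python3 held.py 18 35
```

```text
[0.63684957 0.01758294 0.09353009] 179.5364651562608 5335 u [-0.0318  0.0096  0.0351] v [-0.0054  0.0007  0.0071] topz-tcp far/near -0.0035 -0.0032
```

```bash
python3 -c "
from plan import *
plan([(.4465,.0287,.095,173.6),(.4465,.0287,.03,173.6,.033),(.4465,.0287,.0215,173.6,.01)])"
```

```text
[[[-0.001,0.127,0.006,0.011],[-0.001,0.127,0.005,0.011],[-0.001,0.127,0.002,0.011],[-0.001,0.127,-0.001,0.011],[-0.001,0.127,-0.002,0.011],[-0.001,0.127,-0.005,0.011],[0.13,0.0,0.0,-0.0],[0.13,0.0,0.0,-0.0],[0.034,0.0,0.0,-0.0]]]
```

Emit:
move_arm(increments=[[[-0.001,0.127,0.006,0.011],[-0.001,0.127,0.005,0.011],[-0.001,0.127,0.002,0.011],[-0.001,0.127,-0.001,0.011],[-0.001,0.127,-0.002,0.011],[-0.001,0.127,-0.005,0.011],[0,0,0,0],[0,0,0,0],[0.13,0,0,0],[0.1,0,0,0],[0,0,0,0],[0,0,0,0]]])

```text
t: 33.0
tool_pos: [0.4457, 0.0286, 0.0361]
tool_rot: [-1.124, 1.263, 1.13]
contact_force: [0.2, 0.5, -0.7]
opening: 0.012
```

```bash
python3 held.py 18 35; python3 -c "
from plan import *
plan([(.4465,.0287,.028,173.6),(.4465,.0287,.0215,173.6,.007)])"
```

```text
[0.44713909 0.02852441 0.03772365] 173.59459775897335 5566 u [-0.03    0.0114  0.0381] v [-0.0059  0.0009  0.0077] topz-tcp far/near -0.0069 -0.0069
[[[0.039,0.003,0.0,-0.0],[0.026,-0.0,0.0,-0.0]]]
```

```bash
python3 -c "
from plan import *
plan([(.4493,.0284,.0255,173.6,.007)])"
```

```text
[[[0.024,-0.004,0.0,-0.0],[0.025,-0.005,0.0,-0.0]]]
```

Emit:
move_arm(increments=[[[0.024,-0.004,0,0],[0.025,-0.005,0,0],[0,0,0,0],[0,0,0,0]]])

```text
t: 33.38
tool_pos: [0.4492, 0.0283, 0.0258]
tool_rot: [-1.127, 1.26, 1.126]
contact_force: [-0.8, 0.2, -1.0]
opening: 0.0118
```

```bash
python3 held.py 18 35
```

```text
[0.44925987 0.02828131 0.02589952] 173.5955508436058 5632 u [-0.0314  0.0101  0.0367] v [-0.0059  0.0009  0.0077] topz-tcp far/near -0.0056 -0.0054
```

Emit:
move_arm(increments=[[[0.007,0.003,0,0],[0,0,0,0],[0,0,0,0]]])

```text
t: 33.68
tool_pos: [0.4481, 0.0284, 0.0239]
tool_rot: [-1.127, 1.26, 1.126]
contact_force: [-0.1, -0.1, -0.9]
opening: 0.0121
```

Emit:
move_arm(increments=[[[0,0,0,0],[0,0,0,0],[0,0,0,0],[0,0,0,0],[0,0,0,0],[-0.08,0,0,0],[-0.14,0,0,0],[-0.14,0,0,0],[0,0,0,0],[0,0,0,0]]], gripper=0.65)

```text
t: 34.52
tool_pos: [0.4502, 0.0282, 0.1167]
tool_rot: [-1.13, 1.256, 1.122]
contact_force: [0.2, 0.7, 0.1]
opening: 0.0297
```

```bash
python3 - <<'E'
from col import *
o=ctrl.get_obs();print(o['tool_pos'],o['opening'])
im=grab('wrist');handles(im,.35,.6,-.05,.1,.011,['yel','red'])
c=np.array([.4752,.0023])+.023*np.array([.1115,.9938]);print('bay',c,'handle expected',c+.033*np.array([-.9938,.1115]))
W=cloud(im);hs=cv2.cvtColor(np.array(im['pixels']),cv2.COLOR_RGB2HSV);m=(hs[...,0]>18)&(hs[...,0]<35)&(hs[...,1]>110)&(hs[...,2]>60)
w=W[m];w=w[(w[:,2]>0)&(w[:,2]<.04)&(w[:,1]>-.1)];u=-w[:,0];print(len(w),'z',np.percentile(w[u>np.median(u),2],90),np.percentile(w[u<np.median(u),2],90))
plan([(.40,-.10,.2,175),(.38,-.30,.22,175)])
E
```

```text
[0.45024402 0.02821071 0.11673392] 0.029655034456020215
yel [0.4461 0.0296] size [0.018 0.072] axis ψ 173.7 xr 0.4105 0.482
red [ 0.4345 -0.0126] size [0.0205 0.0834] axis ψ 173.6 xr 0.393 0.4755
bay [0.4777645 0.0251574] handle expected [0.4449691 0.0288369]
2650 z 0.017737847611329238 0.01775319441113542
[[[-0.068,0.027,-0.106,-0.003],[-0.069,0.028,-0.107,-0.003],[-0.068,0.028,-0.106,-0.003],[-0.068,0.029,-0.106,-0.003],[-0.069,0.029,-0.106,-0.004],[-0.013,0.002,-0.134,0.0],[-0.014,0.002,-0.134,0.0],[-0.013,0.001,-0.134,0.0],[-0.013,0.002,-0.134,0.0],[-0.013,0.002,-0.134,0.0],[-0.014,0.002,-0.134,0.0]]]
```

The yellow driver is in place: handle at (0.4461, 0.0296) against (0.445, 0.0288) expected, top at 0.0177. Next is the small amber block.

```bash
python3 -c "
from plan import *
plan([(.41,-.04,.25,160),(.40,-.35,.25,105),(.455,-.406,.18,90)])"
```

```text
[[[-0.108,0.025,-0.058,0.03],[-0.109,0.022,-0.059,0.03],[-0.108,0.019,-0.06,0.031],[-0.108,0.016,-0.06,0.03],[-0.109,0.013,-0.062,0.03],[0.0,-0.043,-0.131,0.068],[0.0,-0.057,-0.126,0.068],[0.0,-0.069,-0.119,0.068],[0.0,-0.082,-0.11,0.068],[0.0,-0.093,-0.102,0.068],[0.0,-0.104,-0.091,0.067],[0.0,-0.113,-0.079,0.068],[0.0,-0.12,-0.067,0.068],[0.0,-0.127,-0.054,0.068],[0.093,-0.091,0.051,0.056],[0.094,-0.086,0.06,0.055],[0.093,-0.081,0.066,0.056]]]
```

Emit:
move_arm(increments=[[[-0.108,0.025,-0.058,0.03],[-0.109,0.022,-0.059,0.03],[-0.108,0.019,-0.06,0.031],[-0.108,0.016,-0.06,0.03],[-0.109,0.013,-0.062,0.03],[0,-0.043,-0.131,0.068],[0,-0.057,-0.126,0.068],[0,-0.069,-0.119,0.068],[0,-0.082,-0.11,0.068],[0,-0.093,-0.102,0.068],[0,-0.104,-0.091,0.067],[0,-0.113,-0.079,0.068],[0,-0.12,-0.067,0.068],[0,-0.127,-0.054,0.068],[0.093,-0.091,0.051,0.056],[0.094,-0.086,0.06,0.055],[0.093,-0.081,0.066,0.056],[0,0,0,0],[0,0,0,0],[0,0,0,0]]], gripper=0.35)

```text
t: 36.23
tool_pos: [0.4539, -0.4053, 0.1778]
tool_rot: [0.001, 1.573, 0.002]
contact_force: [0.6, 0.4, 0.4]
opening: 0.0556
```

```bash
python3 - <<'E'
from col import *
o=ctrl.get_obs();print(o['tool_pos'],np.degrees(psi(T(o)))%360,o['opening'])
im=grab('wrist');save(im,'wL.png');handles(im,.36,.65,-.5,-.3,.008,['amb'])
A=np.load('wA.npy',allow_pickle=True).item();print('A');handles(A,.36,.65,-.5,-.3,.008,['amb'])
E
```

```text
[ 0.45385683 -0.4053201   0.17783575] 90.03082659831226 0.055578489840292886
amb [ 0.566  -0.4037] size [0.0382 0.094 ] axis ψ 143.8 xr 0.525 0.6125
amb [ 0.4618 -0.4058] size [0.0245 0.0615] axis ψ -90.5 xr 0.4495 0.474
A
amb [ 0.5656 -0.4037] size [0.0384 0.0924] axis ψ 139.7 xr 0.5255 0.6
amb [ 0.4618 -0.4045] size [0.058  0.0245] axis ψ -99.6 xr 0.4495 0.474
```

View pics/wL.png

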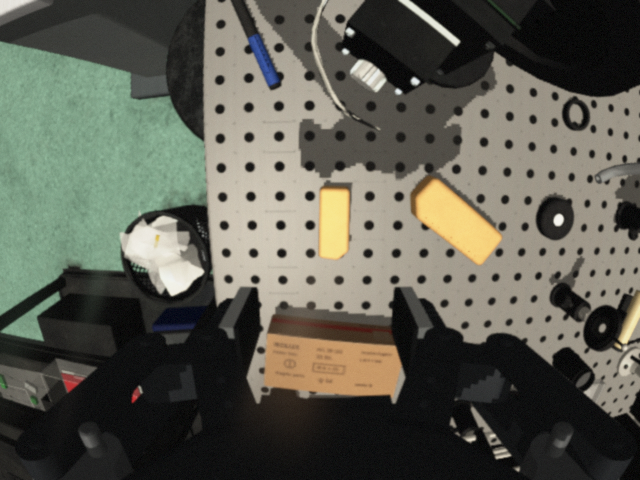

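The wrist view shows the small amber block at (334,223), measuring 24.5 × 61.5 mm, which is the one wanted. The larger one is at (457,220). The carton is at (333,350), the sensor at (557,218) and a ring at (575,113). No carrier is here.

```bash
python3 -c "
from plan import *
plan([(.461,-.4065,.10,89.8),(.461,-.4065,.0200,89.8,.027)])"
```

```text
[[[0.106,-0.001,0.009,0.001],[0.106,-0.001,0.009,0.001],[0.106,-0.002,0.009,0.001],[0.107,0.0,0.0,-0.0],[0.106,0.0,0.0,-0.0],[0.107,0.0,0.0,-0.0]]]
```

Emit:
move_arm(increments=[[[0.106,-0.001,0.009,0.001],[0.106,-0.001,0.009,0.001],[0.106,-0.002,0.009,0.001],[0.107,0,0,0],[0.106,0,0,0],[0.107,0,0,0],[0,0,0,0],[0,0,0,0],[0,0,0,0]]])

```text
t: 37.03
tool_pos: [0.4622, -0.408, 0.0228]
tool_rot: [0.001, 1.568, -0.006]
contact_force: [-0.7, -0.9, 0.3]
opening: 0.0556
```

Emit:
move_arm(increments=[[[0,0,0,0],[0,0,0,0],[0,0,0,0],[0,0,0,0],[0,0,0,0],[0,0,0,0],[0,0,0,0]]], gripper=1, squeeze=40)

```text
t: 37.62
tool_pos: [0.4623, -0.4083, 0.0225]
tool_rot: [0.002, 1.568, -0.006]
contact_force: [-1.3, 1.2, 6.6]
opening: 0.0229
```

Emit:
move_arm(increments=[[[-0.1,0,0,0],[-0.12,0,0,0],[-0.12,0,0,0],[0,0,0,0],[0,0,0,0],[0,0,0,0]]])

```text
t: 38.12
tool_pos: [0.4609, -0.4068, 0.1046]
tool_rot: [0.004, 1.571, -0.004]
contact_force: [-0.6, 0.1, -0.8]
opening: 0.0229
```

```bash
python3 held.py 12 35
```

```text
[ 0.46047562 -0.4062686   0.10351444] 89.71644158499967 8357 u [-0.0245  0.0078  0.0324] v [-0.0098  0.0007  0.012 ] topz-tcp far/near -0.0061 -0.0059
```

```bash
python3 -c "
from plan import *
plan([(.40,-.36,.25,95),(.40,-.10,.25,150),(.4438,.072,.10,173.6)])"
```

```text
[[[-0.117,0.037,-0.049,-0.012],[-0.117,0.037,-0.047,-0.011],[-0.118,0.039,-0.048,-0.012],[-0.117,0.039,-0.046,-0.012],[-0.117,0.041,-0.046,-0.012],[0.0,0.115,0.01,-0.068],[0.0,0.113,0.023,-0.068],[0.0,0.111,0.034,-0.068],[0.0,0.106,0.046,-0.067],[0.0,0.1,0.056,-0.068],[0.0,0.094,0.068,-0.068],[0.0,0.087,0.076,-0.068],[0.0,0.077,0.086,-0.068],[0.0,0.068,0.093,-0.068],[0.086,0.027,0.098,-0.037],[0.085,0.022,0.099,-0.038],[0.086,0.016,0.1,-0.037],[0.086,0.01,0.101,-0.038],[0.086,0.004,0.102,-0.037],[0.085,-0.002,0.101,-0.038]]]
[[[0.086,-0.008,0.101,-0.037]]]
```

Emit:
move_arm(increments=[[[-0.117,0.037,-0.049,-0.012],[-0.117,0.037,-0.047,-0.011],[-0.118,0.039,-0.048,-0.012],[-0.117,0.039,-0.046,-0.012],[-0.117,0.041,-0.046,-0.012],[0,0.115,0.01,-0.068],[0,0.113,0.023,-0.068],[0,0.111,0.034,-0.068],[0,0.106,0.046,-0.067],[0,0.1,0.056,-0.068],[0,0.094,0.068,-0.068],[0,0.087,0.076,-0.068],[0,0.077,0.086,-0.068],[0,0.068,0.093,-0.068],[0.086,0.027,0.098,-0.037],[0.085,0.022,0.099,-0.038],[0.086,0.016,0.1,-0.037],[0.086,0.01,0.101,-0.038],[0.086,0.004,0.102,-0.037],[0.085,-0.002,0.101,-0.038]]])

```text
t: 39.83
tool_pos: [0.4369, 0.0481, 0.1199]
tool_rot: [-1.084, 1.286, 1.088]
contact_force: [0.1, -1.4, 0.3]
opening: 0.023
```

Emit:
move_arm(increments=[[[0.086,-0.008,0.101,-0.037],[0,0,0,0],[0,0,0,0],[0,0,0,0]]])

```text
t: 40.17
tool_pos: [0.4439, 0.071, 0.1007]
tool_rot: [-1.126, 1.262, 1.127]
contact_force: [-0.2, -0.0, 0.7]
opening: 0.0233
```

```bash
python3 held.py 12 35;python3 - <<'E'
from plan import *
im=grab('wrist');b=ortho(im,.36,.52,.0,.14,.006,.00025)[...,::-1];cv2.imwrite('pics/oM.png',b)
plan([(.4438,.072,.032,173.6),(.4438,.072,.0255,173.6,.007)])
E
```

```text
[0.44458395 0.07063161 0.10159419] 173.53594996672624 5929 u [-0.0257 -0.0001  0.0317] v [-0.0103  0.0007  0.012 ] topz-tcp far/near -0.008 -0.008
[[[0.14,0.003,0.003,-0.0],[0.141,0.002,0.003,-0.001],[0.026,0.0,-0.0,0.0]]]
```

View pics/oM.png

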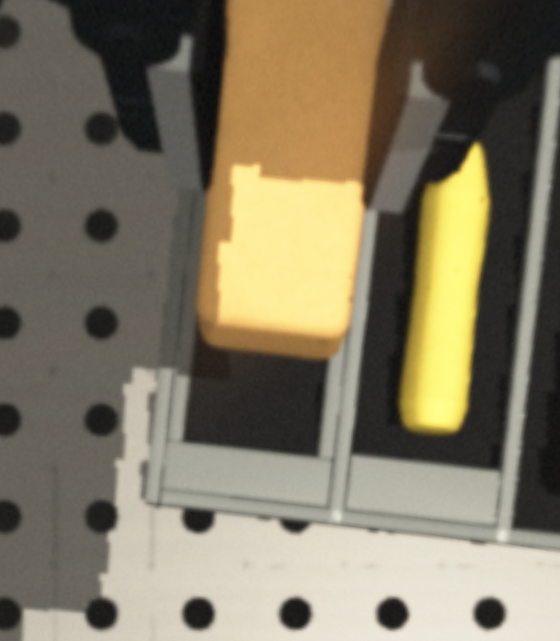

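Here the block bay's near inner edge is at (183–320, 443–455), so the bay centre is about (0.443, 0.073). I aim for that.

```bash
python3 -c "
from plan import *
plan([(.445,.0727,.045,173.6)])"
```

```text
[[[0.114,0.0,0.004,-0.0],[0.115,0.001,0.005,-0.001]]]
```

Emit:
move_arm(increments=[[[0.114,0,0.004,0],[0.115,0.001,0.005,-0.001],[0,0,0,0],[0,0,0,0],[0,0,0,0]]])

```text
t: 40.68
tool_pos: [0.4456, 0.073, 0.0458]
tool_rot: [-1.128, 1.258, 1.125]
contact_force: [0.3, 0.1, -0.2]
opening: 0.0229
```

```bash
python3 held.py 12 23; python3 -c "
from plan import *
plan([(.445,.0727,.027,173.6,.01)])"
```

```text
[0.44614414 0.07308889 0.04633657] 173.63886614128648 7077 u [-0.032   0.0006  0.0314] v [-0.0371 -0.0028  0.0118] topz-tcp far/near -0.007 -0.0076
[[[0.039,0.002,-0.001,0.0],[0.038,0.002,-0.001,0.0]]]
```

Emit:
move_arm(increments=[[[0.039,0.002,-0.001,0],[0.038,0.002,-0.001,0],[0,0,0,0],[0,0,0,0],[0,0,0,0]]])

```text
t: 41.15
tool_pos: [0.4437, 0.0731, 0.0249]
tool_rot: [-1.128, 1.259, 1.127]
contact_force: [0.8, -0.3, 1.2]
opening: 0.0228
```

```bash
python3 held.py 12 23; python3 -c "
from h import *
print(ctrl.get_obs()['contact_force'])"
```

```text
[0.44368389 0.07310638 0.02495657] 173.6895028826196 6869 u [-0.0266 -0.0009  0.0305] v [-0.0379 -0.0029  0.012 ] topz-tcp far/near -0.0068 -0.0063
[0.46248597 0.94761107 1.4009429 ]
```

Emit:
move_arm(increments=[[[0,0,0,0],[0,0,0,0],[0,0,0,0],[0,0,0,0],[0,0,0,0],[-0.04,0,0,0],[-0.14,0,0,0],[-0.14,0,0,0],[-0.14,0,0,0],[-0.14,0,0,0],[-0.14,0,0,0],[-0.1,0,0,0],[0,0,0,0],[0,0,0,0],[0,0,0,0]]], gripper=0.65)

```text
t: 42.45
tool_pos: [0.4429, 0.0731, 0.2344]
tool_rot: [-1.127, 1.26, 1.128]
contact_force: [-0.1, -0.2, -0.4]
opening: 0.0298
```

```bash
python3 - <<'E'
from col import *
o=ctrl.get_obs();print(o['tool_pos'],o['contact_force'])
im=grab('wrist');b=ortho(im,.34,.62,-.13,.14,.008,.0004)[...,::-1]
s=grab('side');f=ortho(s,.36,.85,-.45,.35,.012,.00105)[...,::-1]
h=max(b.shape[0],f.shape[0])
b=np.pad(b,((0,h-b.shape[0]),(0,0),(0,0)));f=np.pad(f,((0,h-f.shape[0]),(0,0),(0,0)));x=np.hstack([b,f]);r=800/x.shape[1]
cv2.imwrite('pics/oN.png',cv2.resize(x,None,fx=min(1,r),fy=min(1,r)));print(x.shape,b.shape)
handles(im,.35,.6,-.05,.12,.014,['yel','red','amb'])
W=cloud(im);hs=cv2.cvtColor(np.array(im['pixels']),cv2.COLOR_RGB2HSV);m=(hs[...,0]>10)&(hs[...,0]<35)&(hs[...,1]>90)&(hs[...,2]>60)
w=W[m];w=w[(w[:,2]>0)&(w[:,2]<.06)&(w[:,1]>.05)];print('block z',np.percentile(w[:,2],[10,50,95]))
B=cv2.minAreaRect(w[w[:,2]>.012][:,:2].astype(np.float32));print(B)
for n in['wrist','side','scene']:
    if n=='scene':grab(n)
    for r in ctrl.trace(n,'carrier_mid')[:2]:print(n,r['score'],r['pixel'])
E
```

```text
[0.44289696 0.07312132 0.23439007] [-0.09773754 -0.21666366 -0.40206436]
(700, 1437, 3) (700, 675, 3)
yel [0.4459 0.0299] size [0.0187 0.0717] axis ψ 173.5 xr 0.41 0.4815
yel [0.4431 0.0737] size [0.0229 0.0582] axis ψ 172.6 xr 0.4135 0.472
red [ 0.4338 -0.0121] size [0.021  0.0827] axis ψ 173.6 xr 0.3925 0.4745
amb [0.4459 0.0299] size [0.0187 0.0717] axis ψ 173.5 xr 0.41 0.4815
amb [0.4428 0.0741] size [0.0271 0.0625] axis ψ 172.2 xr 0.411 0.474
block z [0.00252115 0.01767932 0.01907942]
((0.4429416060447693, 0.0741540715098381), (0.024108493700623512, 0.05884413793683052), 83.30626678466797)
wrist 0.18 [292.1, 508.0]
scene 0.72 [225.6, 238.5]
```

View pics/oN.png

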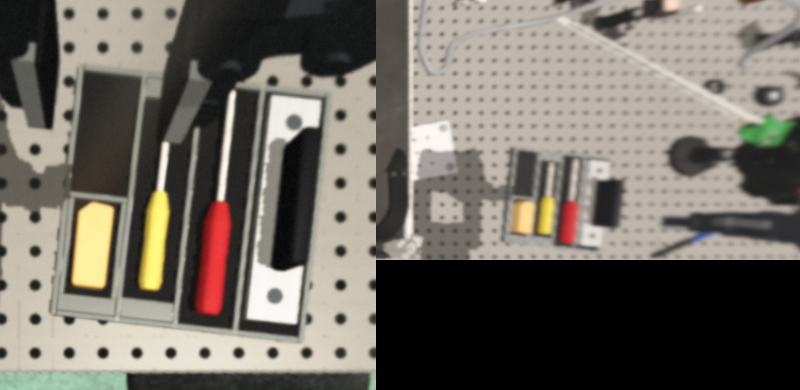

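All four items sit in their bays. The side ortho shows no carrier anywhere; the 0.72 "carrier" hit in the scene view is the plate. I hand in.

```bash
python3 -c "
from station import ctrl
print(ctrl.finish_job())"
```

```text
the job is handed in; nothing more can be done
None
```

The job is handed in at about 43 s of robot time, with both edge checks done and every kit item I found packed in its bay. No verdict was reported.

- **Edge checks:** I pushed the straightedge against the plate's front edge with about 6 N, let go and left it for over 2 s. I then did the same at the right-hand edge. The wrist pictures after release showed no gap beyond a hairline at either edge, and it was centred within about 3 mm.
- **Packing:** The straightedge, red driver, yellow driver and small amber block each lie flat in their own compartment. Last measured offsets from the bay centres are about 1–1.5 mm or less, and their heights match the tray floor plus each part's thickness.
- **Carrier:** I found no rail carrier in any view. One detector hit for it (score 0.72) was the base plate, so I treated it as absent. The ground behind the rotation stage was seen only from the side camera.
- **Disagreements:**
  - Wrist-camera views from opposite sides differed by about 2–3 mm in x for the tray, so I averaged them.
  - The yellow driver's position in the grip read 2–3 mm differently between looks, so I corrected for that before letting it go.
- **Other items:** My moves kept clear of the pen, sensor, cap, carton and large amber block. I did not measure their positions again at the end.

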